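# Stand the wet lick plates in the drying rack

### The arm

A 6-joint arm with a two-finger parallel gripper is mounted at the origin on the work surface. World frame = base frame: x ahead of the robot, y to its left, z up, the work surface at z = 0. Lengths are in m, angles in degrees, forces in N, time in s.
With the tool pointing down it reaches from about 0.4 to 0.825 m from the base axis. Payload 7 kg.
Tool frame: the origin (TCP) lies midway between the tips of the shut fingers; the grasp point (between the pads) lies 19 mm behind it (ctrl.grip_point_offset is the distance from the TCP to the grasp point, in m); x points along the fingers, y is the direction in which the jaws open and shut, and the axes are right-handed (so a half turn about x gives the same grasp; the last joint's range is limited). The gripper opens to 88 mm and grips with 3 to 60 N. Pads are 19 mm wide; open, the fingers measure 130 mm over their backs; the gripper's body (78 mm by 193 mm) begins 47 mm behind the grasp point.
Start: joints at [-52.649, 20.546, 0.682, 0, -70.136, -16.507], TCP at [0.24, -0.631, 0.227] pointing down, gripper open.
Joint ranges: [-176.03, 176.03], [-82.01, 121.73], [-58.28, 71.71], [-173.87, 95.51], [-174.79, -0.11], [-173.66, 173.66]. Speed limits (degrees/s): [136.94, 136.94, 172.46, 180, 180, 180].

### API

Orientations are given as [roll, pitch, yaw] about the fixed x, y, z axes, in that order (R = Rz(yaw) Ry(pitch) Rx(roll)).
In Python, from plant import ctrl gives the robot as it stands.
- The arm moves only by the tool drive_tool, never from a script. Its argument "plan" is a list of rows, each a list of 3 entries, a list of its own where there are three numbers: the shift along the tool's x, y, z in m, then the turn, a rotation vector about the tool's x, y, z in degrees, then the opening, from 0 (shut) to 1 (fully open). In form: [[[dx, dy, dz], [wx, wy, wz], grip], ...]. A call has 1 to 20 rows; each row is the pose to reach, as a shift and turn from the pose measured when the call began, along the tool's axes at that moment; what a row does not reach only later rows make up. A row lasts 1/12 s, in which the tool goes at most 41.7 mm and 7.16 degrees, less where a joint would pass 70% of its speed; a pose out of reach is approached as far as the arm can. A call with a gripper value outside its range is refused whole. The fingers move at their own pace and stop on an object; the grip force is fixed at half the most. Time passes only in rows, so rows that repeat a pose let the fingers close. It gives the time, the measured TCP pose, the force and the opening at its end, in the units of the state.
- ctrl.get_obs(): the state, without advancing time (a new reading comes with each control period).
- ctrl.snapshot(name): name is "scene" or "top"; returns the picture (400x640x3 uint8, blue, green, red); there is no depth.
- ctrl.get_calibration(name): a dict with "fx", "fy", "cx", "cy" (pixels), "dist_coeffs" ([k1, k2, p1, p2, k3] as OpenCV has them; the pictures are not rectified), "R" (3x3) and "t" (3): a world point X has camera coordinates R X + t. Camera axes: x right, y down, z forward; pixel columns grow to the right and rows downward; lengths in m; the calibration is good to about 2 mm. A picture is of the moment at which its call begins. get_calibration takes no time and is no camera call.
- ctrl.close_job(): hands the job in, once; it reports no verdict.
Trained networks look in the newest picture that a camera, given by its name, has taken for a name from the list of things; names that differ only in an ending like _2 or _b are one class to them, and where a whole thing is asked for, a point or a joint stands for the part that bears it (a point fixed in the world has none). Each returns a list of dicts, best first, with "confidence" (0 to 1); they miss things now and then, are a little off and sometimes report something else, mostly with a low value. They report only what shows in the picture. A call takes as long as a camera call. They do not tell look-alikes from the thing itself.
- ctrl.cut_out(camera, name): "pixels" (400x640 bool, what is visible of it) and "pixel" ([column, row] in pixels, amid what is visible of it).
- ctrl.landmark_of(camera, name): "pixel" ([column, row] in pixels: a listed point, or the origin of a listed thing).
The state is a dict: "clock": time; "joint_pos": joint angles; "qvel": joint speeds; "tau": joint torques, N m; "tool_pos": TCP position; "orientation": TCP orientation; "force": force on the tool from outside, world axes, zero at the start; "moment": the same for the moment, N m; "opening": finger opening in m.
Only numpy, scipy, OpenCV 4.12 (cv2) and the standard library are available. Lean on these libraries where they do the work, as an engineer would, in place of code of your own. Each camera call takes 0.05 s, during which the arm holds its last target. There are 200 camera calls.

### The job

Someone put the washed lick plates away wet, on edge in the rear slots of the upper acrylic bins behind the tins. Stand every one of them upright in the drying rack, fully down between the tines, one to a slot, in the same rack as the one already there, set down and not dropped; lift a tall tin out of the way where it hides a plate, and finish with every tin standing upright in the bay it came from. Leave the other things on the bench where they are.

Things in the scene. Friction and masses are not known exactly. Their poses are not given: they have to be found in the camera images.
- bins: Two tiers of clear acrylic bins, fixed, 438 mm wide (y), 107 deep (x), 153 high. Origin on the bench under its middle; x points from its front (robot side) to its back, z up. Lower tier (95 mm high) holds brushes. Upper tier is open on top: floor at z = 98 mm, walls 3 mm thick, 55 mm high; partitions at y = -109, 0, 109 mm make four bays. The bench is clear for 130 mm before its front.
- rack: Fixed drying rack. Origin on the bench under its middle, z up, x along the row of slots. Two birch rails along x, 270 mm long, inner edges at y = -30 and +30 mm, tops at z = 30 mm. Each carries ten upright steel tines, 6 mm thick, at y = -40 and +40 mm, up to z = 85 mm. Nine slots, 21 mm wide, 27 mm apart, centred at x = -108, -81, .. 108 mm.
- rack_seat (a point): Point over the middle of the rack, 70 mm above the bench: where the centre of a plate lies when it is fully down in the middle slot (x = 0), resting on the inner edges of both rails with its flat faces square to the rack's x. In the other slots the centre is shifted along x only.
- bay_1 (a point): Middle of the front compartment's floor of bay 1, at x = -12, y = -163.5, z = 98 mm of the bins. The compartment is 80 mm deep (x) and about 106 wide (y). Behind it, past a divider 3 mm thick and 45 high, is the bay's rear slot, 18 mm deep, its middle 52 mm behind this point; plate_1, if present, stands in it on edge.
- bay_2 (a point): Middle of the front compartment's floor of bay 2, at x = -12, y = -54.5, z = 98 mm of the bins. The compartment is 80 mm deep (x) and about 106 wide (y). Behind it, past a divider 3 mm thick and 45 high, is the bay's rear slot, 18 mm deep, its middle 52 mm behind this point; plate_2, if present, stands in it on edge.
- bay_3 (a point): Middle of the front compartment's floor of bay 3, at x = -12, y = 54.5, z = 98 mm of the bins. The compartment is 80 mm deep (x) and about 106 wide (y). Behind it, past a divider 3 mm thick and 45 high, is the bay's rear slot, 18 mm deep, its middle 52 mm behind this point; plate_3, if present, stands in it on edge.
- bay_4 (a point): Middle of the front compartment's floor of bay 4, at x = -12, y = 163.5, z = 98 mm of the bins. The compartment is 80 mm deep (x) and about 106 wide (y). Behind it, past a divider 3 mm thick and 45 high, is the bay's rear slot, 18 mm deep, its middle 52 mm behind this point; plate_4, if present, stands in it on edge.
- plate_1: Round flat white ceramic lick plate, 100 mm across, 12 mm thick, 0.16 kg, concentric ridges on one face. Origin at its centre, z square to its flat faces (level when the plate stands on edge). Stands on edge in the rear slot of bay 1, across its x, with its top 100 mm above the upper floor; may be absent.
- plate_2: Round flat white ceramic lick plate, 100 mm across, 12 mm thick, 0.16 kg, concentric ridges on one face. Origin at its centre, z square to its flat faces (level when the plate stands on edge). Stands on edge in the rear slot of bay 2, across its x, with its top 100 mm above the upper floor; may be absent.
- plate_3: Round flat white ceramic lick plate, 100 mm across, 12 mm thick, 0.16 kg, concentric ridges on one face. Origin at its centre, z square to its flat faces (level when the plate stands on edge). Stands on edge in the rear slot of bay 3, across its x, with its top 100 mm above the upper floor; may be absent.
- plate_4: Round flat white ceramic lick plate, 100 mm across, 12 mm thick, 0.16 kg, concentric ridges on one face. Origin at its centre, z square to its flat faces (level when the plate stands on edge). Stands on edge in the rear slot of bay 4, across its x, with its top 100 mm above the upper floor; may be absent.
- plate_5: Round flat white ceramic lick plate, 100 mm across, 12 mm thick, 0.16 kg, concentric ridges on one face. Origin at its centre, z square to its flat faces (level when the plate stands on edge). It already stands properly in the rack, in the last slot at x = +108 mm; it is to stay there.
- tin_1: Tall round aluminium treat tin with a steel lid, 66 mm across, 108 mm high, 0.34 kg, a third full, so its weight sits low. Origin at the centre of its underside, z up. Stands in the front compartment of one of the four bays (which one varies), close in front of the rear slot, and is as tall as the plate behind it.
- tin_2: Tall round aluminium treat tin with a steel lid, 66 mm across, 108 mm high, 0.34 kg, a third full, so its weight sits low. Origin at the centre of its underside, z up. Stands in the front compartment of one of the four bays (which one varies), close in front of the rear slot, and is as tall as the plate behind it.
- tin_3: Tall round aluminium treat tin with a steel lid, 66 mm across, 108 mm high, 0.34 kg, a third full, so its weight sits low. Origin at the centre of its underside, z up. Stands in the front compartment of one of the four bays (which one varies), close in front of the rear slot, and is as tall as the plate behind it.
- balm: Low round aluminium balm tin, 66 mm across, 42 mm high. Origin at the centre of its underside. Stands in the front compartment of the remaining bay; low enough to reach over.
- bowl: Grey ceramic bowl, 140 mm across, 55 mm high, standing behind the bins. Origin under its centre. Bystander.
- comb: Stainless rake comb with a wooden handle, 160 mm long, lying on the bench. Origin on the bench near mid length. Bystander.
- shampoo: Amber shampoo bottle, 64 mm across, 190 mm high. Origin under its centre. Bystander.
- lotion: White bottle, 56 mm across, 140 mm high, behind the bins. Origin under its centre. Bystander.
- bodybrush: Wooden-backed body brush, 120 x 60 x 32 mm, lying left of the bins. Origin under its middle. Bystander.
There are look-alikes about, which are no part of the job. What is shaped like the plate_2 but purple is not meant.

How it is judged (in metres and radians):
At the end, for the whole second after the job is handed in: Every plate present rests in the rack: centre within 12 mm of its mid line and 62-78 mm above the bench, in the row of slots, faces square to the row within 0.26 rad. All four tins stand upright (0.12 rad) on the upper floor, each in its own bay (within 55 mm of its start). All at rest (x of plate_1 in the frame of rack between -0.12 and 0.12 m and y of plate_1 in the frame of rack between -0.012 and 0.012 m and z of plate_1 in the frame of rack between 0.062 and 0.078 m and angle between the z axis of each of plate_1, plate_2, plate_3, plate_4, plate_5 and the x axis of rack, either way round below 0.26 rad and linear speed of each of plate_1, plate_2, plate_3, plate_4, plate_5, tin_1, tin_2, tin_3, balm below 0.03 m/s and x of plate_2 in the frame of rack between -0.12 and 0.12 m and y of plate_2 in the frame of rack between -0.012 and 0.012 m and z of plate_2 in the frame of rack between 0.062 and 0.078 m and x of plate_3 in the frame of rack between -0.12 and 0.12 m and y of plate_3 in the frame of rack between -0.012 and 0.012 m and z of plate_3 in the frame of rack between 0.062 and 0.078 m and x of plate_4 in the frame of rack between -0.12 and 0.12 m and y of plate_4 in the frame of rack between -0.012 and 0.012 m and z of plate_4 in the frame of rack between 0.062 and 0.078 m and x of plate_5 in the frame of rack between -0.12 and 0.12 m and y of plate_5 in the frame of rack between -0.012 and 0.012 m and z of plate_5 in the frame of rack between 0.062 and 0.078 m and distance of each of tin_1, tin_2, tin_3, balm from where it was at the start of the episode below 0.055 m and z of tin_1 in the frame of bins between 0.09 and 0.106 m and angle between each of tin_1, tin_2, tin_3, balm's own z axis and vertical below 0.12 rad and z of tin_2 in the frame of bins between 0.09 and 0.106 m and z of tin_3 in the frame of bins between 0.09 and 0.106 m and z of balm in the frame of bins between 0.09 and 0.106 m); the robot touches nothing.
It fails at once if one of the bystanders on the bench is shifted more than 50 mm (distance of any of bowl, comb, shampoo, lotion, bodybrush from where it was at the start of the episode above 0.05 m).
It fails at once if a plate is dropped (falls freely by more than about 3 cm) ((linear speed of plate_1 above 0.8 m/s and contact force between plate_1 and the fingers below 0.05 N) or (linear speed of plate_2 above 0.8 m/s and contact force between plate_2 and the fingers below 0.05 N) or (linear speed of plate_3 above 0.8 m/s and contact force between plate_3 and the fingers below 0.05 N) or (linear speed of plate_4 above 0.8 m/s and contact force between plate_4 and the fingers below 0.05 N)).
Of plate_1, plate_2, plate_3, plate_4 only 3 to 4 are there at a start; the rules pass over those that are not, and their reading is None.
At some moment in a run one of tin_1, tin_2, tin_3 may be knocked a few centimetres aside while the robot is not near it.
It also fails if it takes over 210 s, if anything falls off the work surface, if the arm or the gripper's body presses on something with over 40 N, if the wrist force passes 120 N, or if a joint passes its speed limit or range.

## Working session

There is one attempt and no reset: what is moved stays moved. The work goes in short steps, Python scripts to look and compute and a tool call to move; the robot and the scene stay as the last step left them, time stands still between calls to the robot, and variables do not carry over. Pictures are saved under pics/ and viewed, about 12 in all and at most 16, crops included, and the job is handed in when it is done.

Besides the shell and the picture viewer there is one more tool, called after "Call:" by a JSON object that holds its "api" and its "payload", one argument or row to a line. drive_tool: Moves the arm, as the interface text tells. Its arguments: {"type":"object","properties":{"plan":{"type":"array","items":{"type":"array"}}},"required":["plan"]}

```bash
ls; mkdir -p pics
python3 - <<'E'
from plant import ctrl
import cv2,numpy as np
print(ctrl.get_obs())
for n in("scene","top"):
    cv2.imwrite(f"pics/{n}0.png",ctrl.snapshot(n))
    c=ctrl.get_calibration(n); print(n,{k:np.round(v,4).tolist() for k,v in c.items()})
    for o in("bins","rack","rack_seat","bay_1","bay_2","bay_3","bay_4","plate_1","tin_1","balm"):
        print(o,[(np.round(d["pixel"]).tolist(),round(d["confidence"],2)) for d in ctrl.landmark_of(n,o)])
print(ctrl.grip_point_offset)
E
```

```text
pics
{'clock': 0.0, 'joint_pos': array([-5.26476027e+01,  2.05896061e+01,  6.34735132e-01, -2.00603216e-02,
       -7.01373322e+01, -1.65062076e+01]), 'qvel': array([-0.03482179,  0.01969266, -0.00942496,  0.0293178 ,  0.01320697,
       -0.04816833]), 'tau': array([-3.16033482e-03, -5.82722425e+01,  2.93044192e+01,  6.99734151e+00,
        6.67826651e-03, -1.71478664e-04]), 'tool_pos': array([ 0.23999695, -0.63036722,  0.22565084]), 'orientation': array([ 94.94847643,  89.90588743, 115.78783514]), 'force': array([0.02979865, 0.17398093, 0.61148554]), 'moment': array([0.04085177, 0.03463813, 0.02424243]), 'opening': 0.08786018862096798}
scene {'fx': 362.8906, 'fy': 362.8906, 'cx': 315.8957, 'cy': 200.8113, 'dist_coeffs': [-0.0062, 0.0, 0.0, 0.0, 0.0], 'R': [[0.1385, 0.9902, -0.0156], [0.5308, -0.0876, -0.843], [-0.8361, 0.1085, -0.5377]], 't': [-0.133, -0.2092, 1.615]}
bins [([337.0, 226.0], 0.56)]
rack [([191.0, 230.0], 0.85), ([359.0, 190.0], 0.75)]
rack_seat [([185.0, 211.0], 0.96)]
bay_1 [([385.0, 192.0], 0.96), ([354.0, 196.0], 0.82), ([318.0, 199.0], 0.71), ([224.0, 272.0], 0.5
[... 903 characters left out ...]
56.0, 226.0], 0.72)]
bay_1 [([240.0, 210.0], 0.93), ([281.0, 212.0], 0.87), ([314.0, 209.0], 0.76), ([355.0, 206.0], 0.61)]
bay_2 [([240.0, 210.0], 0.93), ([281.0, 212.0], 0.87), ([314.0, 209.0], 0.76), ([355.0, 206.0], 0.61)]
bay_3 [([240.0, 210.0], 0.93), ([281.0, 212.0], 0.87), ([314.0, 209.0], 0.76), ([355.0, 206.0], 0.61)]
bay_4 [([240.0, 210.0], 0.93), ([281.0, 212.0], 0.87), ([314.0, 209.0], 0.76), ([355.0, 206.0], 0.61)]
plate_1 [([374.0, 252.0], 0.79), ([275.0, 192.0], 0.78), ([448.0, 191.0], 0.74), ([356.0, 188.0], 0.7), ([314.0, 188.0], 0.66)]
tin_1 [([282.0, 208.0], 0.84), ([317.0, 208.0], 0.67), ([242.0, 208.0], 0.64)]
balm [([355.0, 207.0], 0.67), ([443.0, 222.0], 0.52)]
0.0188
```

Run:
```python
import cv2
t=cv2.imread("pics/top0.png"); cv2.imwrite("pics/top0c.png",cv2.resize(t[120:300,200:520],None,fx=2.5,fy=2.5,interpolation=cv2.INTER_CUBIC))
```

```text
(no output)
```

View pics/scene0.png

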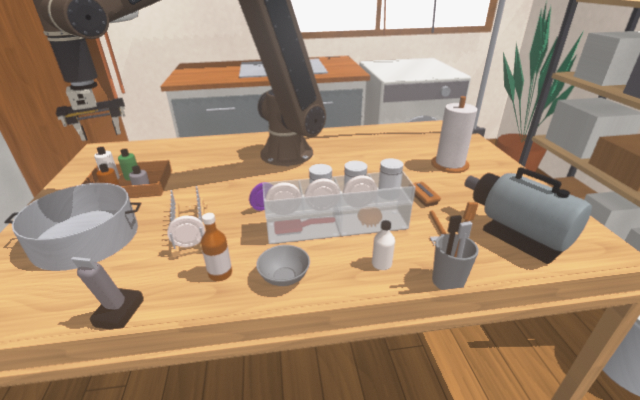

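View pics/top0c.png

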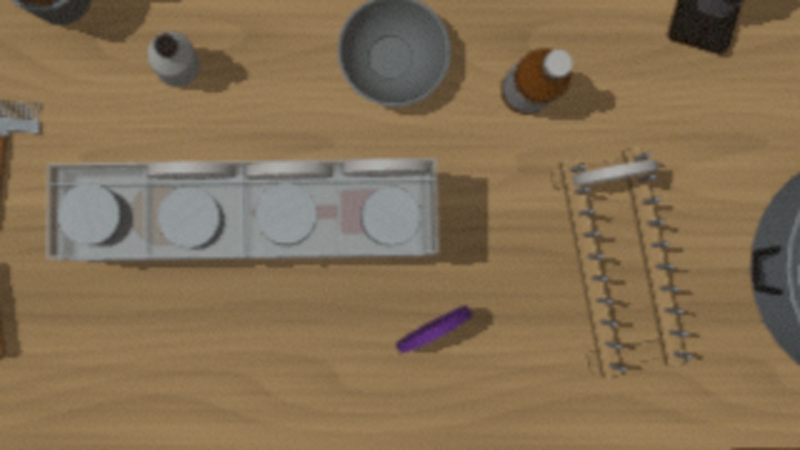

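The top view (crop, 2.5x from (200,120)) shows plates behind three tins, at crop (190,170), (290,170) and (385,165), i.e. bays 3, 2 and 1; bay 4, at crop (90,215), has none. Bay 1 shows the low balm and the purple look-alike lies at crop (435,330). The rack is at the right, with plate_5 at its far end.

```bash
cat > h.py <<'E'
from plant import ctrl
import cv2,numpy as np
from scipy.spatial.transform import Rotation as Ro
from scipy.optimize import least_squares
def cal(n):
    c=ctrl.get_calibration(n); K=np.array([[c["fx"],0,c["cx"]],[0,c["fy"],c["cy"]],[0,0,1]])
    return K,np.array(c["dist_coeffs"],float),np.array(c["R"]),np.array(c["t"])
def proj(n,X):
    K,d,R,t=cal(n); return cv2.projectPoints(np.atleast_2d(np.array(X,float)),cv2.Rodrigues(R)[0],t,K,d)[0][:,0]
def onz(n,px,z):
    K,d,R,t=cal(n); u=cv2.undistortPoints(np.array(px,float).reshape(-1,1,2),K,d)[:,0]
    r=np.c_[u,np.ones(len(u))]@R; c=-R.T@t; return c+r*((z-c[2])/r[:,2])[:,None]
def frame(x,y,yaw,P):
    P=np.atleast_2d(np.array(P,float)); c,s=np.cos(yaw),np.sin(yaw)
    return np.c_[x+c*P[:,0]-s*P[:,1],y+s*P[:,0]+c*P[:,1],P[:,2]]
def move(pos,jaw):
    "tool shift/turn to put TCP at pos, pointing down, jaws along world yaw jaw(deg)"
    o=ctrl.get_obs(); R0=Ro.from_euler("xyz",o["orientation"],degrees=True); best=None
    for j in(jaw,jaw+180):
        a=np.radians(j); x=np.array([0,0,-1.]); y=np.array([np.cos(a),np.sin(a),0])
        w=(R0.inv()*Ro.from_matrix(np.c_[x,y,np.cross(x,y)])).as_rotvec(degrees=True)
        if best is None or np.linalg.norm(w)<np.linalg.norm(best): best=w
    s=R0.inv().apply(np.array(pos)-o["tool_pos"])
    print("shift",np.round(s,4).tolist(),"turn",np.round(best,2).tolist(),"| at",np.round(o["tool_pos"],4),"F",np.round(o["force"],1),"t",round(o["clock"],1),"op",round(o["opening"],4))
E
python3 - <<'E'
from h import *
im=ctrl.snapshot("top")
for o,z in(("plate_1",.198),("tin_1",.206),("balm",.14),("rack",.06),("bins",.153)):
    for d in ctrl.cut_out("top",o):
        m=d["pixels"].astype(np.uint8)
        ys,xs=np.nonzero(m)
        if len(xs)<10: continue
        (cx,cy),(w,h),a=cv2.minAreaRect(np.c_[xs,ys].astype(np.float32))
        print(o,round(d["confidence"],2),len(xs),"rect",np.round([cx,cy,w,h,a],1),"bbox",xs.min(),xs.max(),ys.min(),ys.max(),"->",np.round(onz("top",[cx,cy],z)[0],4))
# triangulated estimate of listed points
def tri(a,b):
    f=lambda X:np.r_[proj("scene",X)[0]-a,proj("top",X)[0]-b]
    r=least_squares(f,[.5,0,.1]); return np.round(r.x,4),round(np.abs(r.fun).max(),1)
print("seat",tri([185,211],[456,226]),onz("top",[456,226],.07))
for p in([240,210],[281,212],[314,209],[355,206]): print(onz("top",p,.098))
E
```

```text
plate_1 0.79 161 rect [276.  187.5   5.   32.   90. ] bbox 260 292 185 190 -> [0.6086 0.1748 0.198 ]
plate_1 0.7 236 rect [315.  188.5   7.   34.   90. ] bbox 298 332 185 192 -> [0.6061 0.069  0.198 ]
plate_1 0.59 229 rect [372.7 251.    7.7  32.7  61.7] bbox 358 387 242 260 -> [ 0.4379 -0.0864  0.198 ]
plate_1 0.52 241 rect [354.  186.5   7.   34.   90. ] bbox 337 371 183 190 -> [ 0.6117 -0.0369  0.198 ]
plate_1 0.52 160 rect [445.4 187.9   5.9  31.8  78.7] bbox 430 461 184 193 -> [ 0.6083 -0.2853  0.198 ]
tin_1 0.91 525 rect [275.2 207.3  26.2  24.   45. ] bbox 263 289 194 219 -> [0.5546 0.1755 0.206 ]
tin_1 0.84 500 rect [314. 205.  24.  24.  90.] bbox 302 326 193 217 -> [0.5608 0.0715 0.206 ]
tin_1 0.79 642 rect [237.5 206.   26.   29.   90. ] bbox 223 252 193 219 -> [0.5578 0.2769 0.206 ]
tin_1 0.34 3142 rect [295.5 203.5  39.  157.   90. ] bbox 217 374 184 223 -> [0.5648 0.1212 0.206 ]
tin_1 0.28 219 rect [315. 188.  34.   6.   0.] bbox 298 332 185 191 -> [0.6067 0.0689 0.206 ]
balm 0.86 434 rect [355.  205.5  21.9  23.3  45. ] bbox 344 367 194 217 -> [ 0.5631 -0.0439  0.14  ]
balm 0.49 1641 rect [446.9 225.5  88.1  40.9  77.5] bbox 421 476 179 270 -> [ 0.507  -0.3037  0.14  ]
rack 0.9 1761 rect [447.3 224.7  88.6  39.6  79. ] bbox 421 474 179 270 -> [ 0.51   -0.3276  0.06  ]
bins 0.95 2937 rect [296. 204. 156.  38.   0.] bbox 218 374 185 223 -> [0.5664 0.1227 0.153 ]
bins 0.41 268 rect [204.  186.1  44.4  25.5  80.3] bbox 188 214 166 210 -> [0.6163 0.3816 0.153 ]
seat (array([ 0.5054, -0.3468,  0.0695]), np.float64(1.3)) [[ 0.50592031 -0.35057726  0.07      ]]
[[0.55152996 0.28917337 0.098     ]]
[[0.54586596 0.16930352 0.098     ]]
[[0.55478706 0.07285369 0.098     ]]
[[ 0.56376036 -0.04720416  0.098     ]]
```

```bash
cat > fit.py <<'E'
from h import *
def lines(segs,n=25):
    s=np.array(segs,float); k=np.linspace(0,1,n)[None,:,None]
    return (s[:,None,0]*(1-k)+s[:,None,1]*k).reshape(-1,3)
S=[]
for y in(-.03,.03): S+=[[[-.135,y,.03],[.135,y,.03]]]*3
for i in range(10):
    for y in(-.04,.04): S.append([[-.1215+.027*i,y,.03],[-.1215+.027*i,y,.085]])
RACK=lines(S)
S=[]
a,b,h=.0535,.219,.153
S+=[[[-a,-b,h],[-a,b,h]]]*3+[[[a,-b,h],[a,b,h]]]*3+[[[-a,-b,h],[a,-b,h]],[[-a,b,h],[a,b,h]]]*3+[[[-a,y,h],[a,y,h]] for y in(-.109,0,.109)]
S+=[[[-a,-b,0],[-a,-b,h]],[[-a,b,0],[-a,b,h]],[[a,-b,0],[a,-b,h]],[[a,b,0],[a,b,h]],[[-a,-b,0],[-a,b,0]],[[a,-b,0],[a,b,0]]]
BINS=lines(S)
def fit(P,x0,ims):
    D={}
    for n,im in ims.items():
        e=cv2.Canny(cv2.GaussianBlur(cv2.resize(im,None,fx=2,fy=2,interpolation=cv2.INTER_CUBIC),(0,0),1),25,60)
        D[n]=cv2.distanceTransform(255-e,cv2.DIST_L2,5)
    def f(p):
        r=[]
        for n,d in D.items():
            q=(proj(n,frame(*p,P))*2+.5).astype(np.float32)
            r.append(np.minimum(cv2.remap(d,q[:,:1].copy(),q[:,1:].copy(),cv2.INTER_LINEAR)[:,0],8))
        return np.concatenate(r)
    best=None
    rng=np.random.default_rng(0)
    c=min((np.array(x0)+rng.uniform(-1,1,3)*[.015,.015,.06] for _ in range(1500)),key=lambda p:f(p).mean())
    from scipy.optimize import minimize
    r=minimize(lambda p:f(p).mean(),c,method="Nelder-Mead",options=dict(xatol=1e-5,fatol=1e-5,initial_simplex=c+np.array([[0,0,0],[.004,0,0],[0,.004,0],[0,0,.02]])))
    return r.x,r.fun
E
python3 - <<'E'
from fit import *
T=cv2.imread("pics/top0.png");Sc=cv2.imread("pics/scene0.png")
res={}
for nm,P,x0 in(("rack",RACK,[.506,-.349,.165]),("bins",BINS,[.565,.122,0])):
    for k in({"top":T},{"scene":Sc},{"top":T,"scene":Sc}):
        r=fit(P,x0,k); print(nm,list(k),np.round(r[0],4),round(r[1],2)); res[nm]=r[0]
v=cv2.resize(T[170:280,210:490],None,fx=2.85,fy=2.85,interpolation=cv2.INTER_CUBIC)
w=cv2.resize(Sc[170:270,150:430],None,fx=2.85,fy=2.85,interpolation=cv2.INTER_CUBIC)
for nm,P in(("rack",RACK),("bins",BINS)):
    X=frame(*res[nm],P)
    for im,n,o in((v,"top",(210,170)),(w,"scene",(150,170))):
        for p in (proj(n,X)-o+.5)*2.85-.5: cv2.circle(im,tuple(np.round(p).astype(int)),0,(0,255,0),-1)
cv2.imwrite("pics/fit.png",np.vstack([v,w]))
E
```

```text
rack ['top'] [ 0.5147 -0.3402  0.1791] 0.56Traceback (most recent call last):
  File "<stdin>", line 6, in <module>
  File "fit.py", line 28, in fit
    c=min((np.array(x0)+rng.uniform(-1,1,3)*[.015,.015,.06] for _ in range(1500)),key=lambda p:f(p).mean())
  File "fit.py", line 28, in <lambda>
    c=min((np.array(x0)+rng.uniform(-1,1,3)*[.015,.015,.06] for _ in range(1500)),key=lambda p:f(p).mean())
                                                                                               ~^^^
  File "fit.py", line 23, in f
    q=(proj(n,frame(*p,P))*2+.5).astype(np.float32)
       ~~~~^^^^^^^^^^^^^^^
  File "h.py", line 9, in proj
    K,d,R,t=cal(n); return cv2.projectPoints(np.atleast_2d(np.array(X,float)),cv2.Rodrigues(R)[0],t,K,d)[0][:,0]
            ~~~^^^
  File "h.py", line 6, in cal
    c=ctrl.get_calibration(n); K=np.array([[c["fx"],0,c["cx"]],[0,c["fy"],c["cy"]],[0,0,1]])
ValueError: time passes only in moves, steps and waits
```

```bash
sed -i 's/^def cal(n)/from functools import lru_cache\n@lru_cache\ndef cal(n)/' h.py
cat > f1.py <<'E'
from fit import *
T=cv2.imread("pics/top0.png");Sc=cv2.imread("pics/scene0.png")
res={}
for nm,P,x0 in(("rack",RACK,[.506,-.345,.165]),("bins",BINS,[.565,.122,0])):
    for k in({"top":T},{"scene":Sc},{"top":T,"scene":Sc}):
        r=fit(P,x0,k); print(nm,list(k),np.round(r[0],4),round(r[1],2)); res[nm]=r[0]
v=cv2.resize(T[170:280,210:490],None,fx=2.85,fy=2.85,interpolation=cv2.INTER_CUBIC)
w=cv2.resize(Sc[170:270,150:430],None,fx=2.85,fy=2.85,interpolation=cv2.INTER_CUBIC)
for nm,P in(("rack",RACK),("bins",BINS)):
    X=frame(*res[nm],P)
    for im,n,o in((v,"top",(210,170)),(w,"scene",(150,170))):
        for p in (proj(n,X)-o+.5)*2.85-.5: cv2.circle(im,tuple(np.round(p).astype(int)),0,(0,255,0),-1)
cv2.imwrite("pics/fit.png",np.vstack([v,w]))
E
python3 f1.py
```

```text
rack ['top'] [ 0.5147 -0.3402  0.1796] 0.56
rack ['scene'] [ 0.5125 -0.3438  0.1341] 1.57
rack ['top', 'scene'] [ 0.515  -0.3403  0.1684] 1.18
bins ['top'] [0.5694 0.1195 0.0174] 1.02
bins ['scene'] [0.5674 0.1199 0.017 ] 1.32
bins ['top', 'scene'] [0.5689 0.1198 0.0196] 1.2
```

View pics/fit.png

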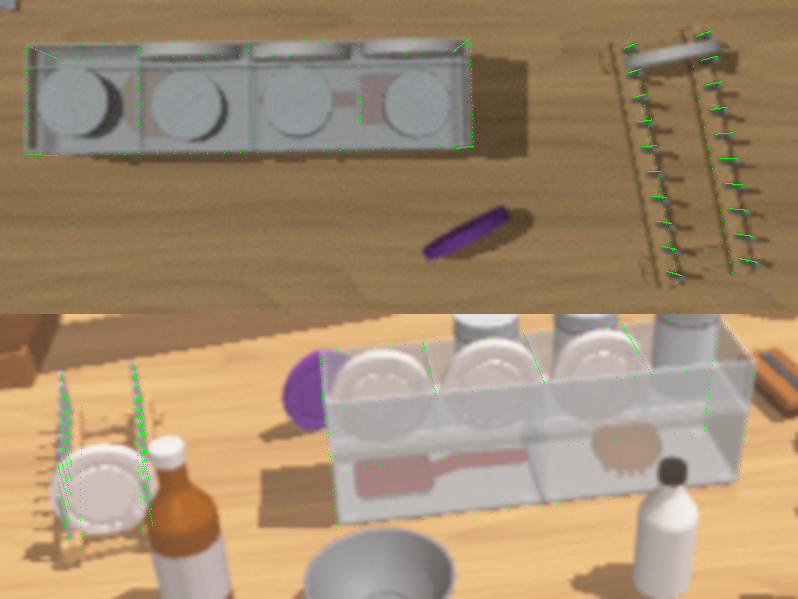

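The fit overlays agree with both pictures: the rack tine tops sit on the green marks, the bins outline matches, and plate_5 lies between the first two tine pairs at crop (673,55). Next I check the model against the plate and tin positions, then make the first move.

```bash
cat >> h.py <<'E'
BINS=(.569,.1197,.0185); RACK=(.5146,-.3404,.178)
def bay(i,x=0,z=0): return frame(*BINS,[[-.012+x,-.1635+.109*(i-1),z]])[0]
def slot(x,z=0): return frame(*RACK,[[x,0,z]])[0]
E
python3 - <<'E'
from h import *
a=np.linspace(0,2*np.pi,60)
def disc(F,x,y,zc,dx=0):
    P=[[x+s*.006,y+.05*np.cos(t),zc+.05*np.sin(t)] for t in a for s in(-1,1)]
    q=proj("top",frame(*F,P)); return np.round([q[:,0].min(),q[:,0].max(),q[:,1].min(),q[:,1].max()],1)
for i in(1,2,3): print("plate",i,disc(BINS,.04,-.1635+.109*(i-1),.148))
print("p5",disc(RACK,.108,0,.07), "purple/plate masks: 260-292x185-190, 298-332x185-192, 337-371x183-190, p5 430-461x184-193")
for i in(1,2,3,4): 
    h=.14 if i==1 else .206
    P=[bay(i)+[.033*np.cos(t),.033*np.sin(t),h] for t in a]; q=proj("top",P); print("lid",i,np.round([q[:,0].min(),q[:,0].max(),q[:,1].min(),q[:,1].max()],1),np.round(bay(i),4))
p=bay(2); move([p[0],p[1],.30],91.06)
E
```

```text
plate 1 [337.1 372.7 184.2 191.6]
plate 2 [298.5 334.  184.8 192.3]
plate 3 [259.8 295.4 185.5 192.9]
p5 [428.2 462.9 182.3 192.8] purple/plate masks: 260-292x185-190, 298-332x185-192, 337-371x183-190, p5 430-461x184-193
lid 1 [343.4 366.7 195.  218.2] [ 0.56  -0.044  0.   ]
lid 2 [304.1 328.7 193.8 218.3] [0.558 0.065 0.   ]
lid 3 [263.5 288.1 194.5 219. ] [0.556 0.174 0.   ]
lid 4 [222.9 247.5 195.2 219.7] [0.554 0.283 0.   ]
shift [-0.0734, 0.5371, 0.5447] turn [19.79, -0.0, 0.0] | at [ 0.2402 -0.6308  0.2266] F [-0.2 -0.3 -0.3] t 1.4 op 0.0873
```

Call:
{"api": "drive_tool", "payload": {
  "plan": [
    [[-0.073,0.0,0.0],[0,0,0],1],
    [[-0.073,0.0,0.0],[0,0,0],1],
    [[-0.073,0.54,0.548],[19.8,0,0],1],
    [[-0.073,0.54,0.548],[19.8,0,0],1],
    [[-0.073,0.54,0.548],[19.8,0,0],1],
    [[-0.073,0.54,0.548],[19.8,0,0],1],
    [[-0.073,0.54,0.548],[19.8,0,0],1],
    [[-0.073,0.54,0.548],[19.8,0,0],1],
    [[-0.073,0.54,0.548],[19.8,0,0],1],
    [[-0.073,0.54,0.548],[19.8,0,0],1],
    [[-0.073,0.54,0.548],[19.8,0,0],1],
    [[-0.073,0.54,0.548],[19.8,0,0],1],
    [[-0.073,0.54,0.548],[19.8,0,0],1],
    [[-0.073,0.54,0.548],[19.8,0,0],1],
    [[-0.073,0.54,0.548],[19.8,0,0],1],
    [[-0.073,0.54,0.548],[19.8,0,0],1],
    [[-0.073,0.54,0.548],[19.8,0,0],1],
    [[-0.073,0.54,0.548],[19.8,0,0],1],
    [[-0.073,0.54,0.548],[19.8,0,0],1],
    [[-0.073,0.54,0.548],[19.8,0,0],1]
  ]
}}

```text
clock: 3.07
tool_pos: [0.552, 0.0522, 0.3]
orientation: [19.1, 89.9, 20.2]
force: [0.9, -0.5, -0.0]
opening: 0.0876
```

Run:
```python
from h import *
move([.560,.071,.168],91.06)
```

```text
shift [0.1321, 0.0186, 0.0083] turn [0.01, 0.05, -0.02] | at [0.552  0.0522 0.3   ] F [ 0.9 -0.5 -0. ] t 3.1 op 0.0876
```

Call:
{"api": "drive_tool", "payload": {
  "plan": [
    [[0.0,0.0186,0.0083],[0,0,0],1],
    [[0.03,0.0186,0.0083],[0,0,0],1],
    [[0.06,0.0186,0.0083],[0,0,0],1],
    [[0.09,0.0186,0.0083],[0,0,0],1],
    [[0.11,0.0186,0.0083],[0,0,0],1],
    [[0.125,0.0186,0.0083],[0,0,0],1],
    [[0.132,0.0186,0.0083],[0,0,0],1],
    [[0.132,0.0186,0.0083],[0,0,0],1],
    [[0.132,0.0186,0.0083],[0,0,0],0.5],
    [[0.132,0.0186,0.0083],[0,0,0],0.5],
    [[0.132,0.0186,0.0083],[0,0,0],0.5],
    [[0.132,0.0186,0.0083],[0,0,0],0.5],
    [[0.132,0.0186,0.0083],[0,0,0],0.5],
    [[0.132,0.0186,0.0083],[0,0,0],0.5],
    [[0.132,0.0186,0.0083],[0,0,0],0.5]
  ]
}}

```text
clock: 4.32
tool_pos: [0.5607, 0.0709, 0.1691]
orientation: [8.5, 89.8, 9.5]
force: [-1.4, -1.7, 6.5]
opening: 0.0659
```

Call:
{"api": "drive_tool", "payload": {
  "plan": [
    [[-0.02,0,0],[0,0,0],0.5],
    [[-0.05,0,0],[0,0,0],0.5],
    [[-0.085,0,0],[0,0,0],0.5],
    [[-0.085,0,0],[0,0,0],0.5],
    [[-0.085,0,-0.03],[0,0,0],0.5],
    [[-0.085,0,-0.06],[0,0,0],0.5],
    [[-0.085,0,-0.09],[0,0,0],0.5],
    [[-0.085,0,-0.12],[0,0,0],0.5],
    [[-0.085,0,-0.12],[0,0,0],0.5],
    [[-0.055,0,-0.12],[0,0,0],0.5],
    [[-0.025,0,-0.12],[0,0,0],0.5],
    [[0.005,0,-0.12],[0,0,0],0.5],
    [[0.035,0,-0.12],[0,0,0],0.5],
    [[0.06,0,-0.12],[0,0,0],0.5],
    [[0.08,0,-0.12],[0,0,0],0.5],
    [[0.09,0,-0.12],[0,0,0],0.5],
    [[0.095,0,-0.12],[0,0,0],0.5],
    [[0.098,0,-0.12],[0,0,0],0.5],
    [[0.098,0,-0.12],[0,0,0],0.5]
  ]
}}

```text
clock: 5.9
tool_pos: [0.4413, 0.0686, 0.0711]
orientation: [-1.9, 89.8, -0.8]
force: [-0.2, 0.2, -3.1]
opening: 0.0655
```

Call:
{"api": "drive_tool", "payload": {
  "plan": [
    [[0.001,0,0],[0,0,0],0.5],
    [[0.002,0,0],[0,0,0],0.5],
    [[0.0025,0,0],[0,0,0],0.5]
  ]
}}

```text
clock: 6.15
tool_pos: [0.4422, 0.0686, 0.0707]
orientation: [-0.1, 89.7, 1.1]
force: [-8.2, -3.4, 26.0]
opening: 0.0651
```

Call:
{"api": "drive_tool", "payload": {
  "plan": [
    [[-0.001,0,0],[0,0,0],0.85],
    [[-0.001,0,0],[0,0,0],1],
    [[-0.001,0,0],[0,0,0],1],
    [[-0.001,0,0],[0,0,0],1],
    [[-0.03,0,0],[0,0,0],1],
    [[-0.07,0,0],[0,0,0],1],
    [[-0.11,0,0],[0,0,0],1],
    [[-0.15,0,0],[0,0,0],1],
    [[-0.19,0,0],[0,0,0],1],
    [[-0.19,0.03,0.03],[0,0,0],1],
    [[-0.19,0.055,0.06],[0,0,0],1],
    [[-0.19,0.08,0.09],[0,0,0],1],
    [[-0.19,0.106,0.113],[0,0,0],1],
    [[-0.19,0.106,0.113],[0,0,0],1],
    [[-0.19,0.106,0.113],[0,0,0],1]
  ]
}}

```text
clock: 7.4
tool_pos: [0.5527, 0.178, 0.2594]
orientation: [-28.0, 89.8, -26.8]
force: [0.1, -0.4, 0.3]
opening: 0.088
```

Run:
```python
from h import *
move([.556,.175,.168],91.06)
im=ctrl.snapshot("scene"); cv2.imwrite("pics/s1.png",cv2.resize(im[130:280,150:450],None,fx=2.5,fy=2.5,interpolation=cv2.INTER_CUBIC))
```

```text
shift [0.0915, -0.0029, 0.003] turn [0.13, 0.15, 0.08] | at [0.5527 0.178  0.2594] F [ 0.1 -0.4  0.3] t 7.4 op 0.088
```

View pics/s1.png

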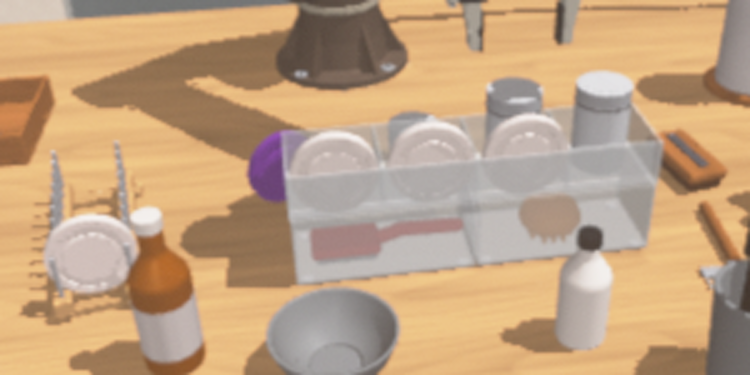

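The picture shows tin 2 standing on the bench in front of bay 2, its lid at crop (412,122). Plates are in bays 1 to 3 and bay 4 has none. Next is the tin of bay 3.

Call:
{"api": "drive_tool", "payload": {
  "plan": [
    [[0.0,-0.003,0.003],[0,0,0],1],
    [[0.03,-0.003,0.003],[0,0,0],1],
    [[0.055,-0.003,0.003],[0,0,0],1],
    [[0.075,-0.003,0.003],[0,0,0],1],
    [[0.087,-0.003,0.003],[0,0,0],1],
    [[0.091,-0.003,0.003],[0,0,0],1],
    [[0.091,-0.003,0.003],[0,0,0],0.5],
    [[0.091,-0.003,0.003],[0,0,0],0.5],
    [[0.091,-0.003,0.003],[0,0,0],0.5],
    [[0.091,-0.003,0.003],[0,0,0],0.5],
    [[0.091,-0.003,0.003],[0,0,0],0.5],
    [[0.091,-0.003,0.003],[0,0,0],0.5],
    [[0.091,-0.003,0.003],[0,0,0],0.5]
  ]
}}

```text
clock: 8.53
tool_pos: [0.5559, 0.1744, 0.1703]
orientation: [-3.5, 89.7, -2.3]
force: [-2.1, -0.6, 6.2]
opening: 0.0656
```

Call:
{"api": "drive_tool", "payload": {
  "plan": [
    [[-0.02,0,0],[0,0,0],0.5],
    [[-0.05,0,0],[0,0,0],0.5],
    [[-0.085,0,0],[0,0,0],0.5],
    [[-0.085,0,0],[0,0,0],0.5],
    [[-0.085,0,-0.03],[0,0,0],0.5],
    [[-0.085,0,-0.06],[0,0,0],0.5],
    [[-0.085,0,-0.09],[0,0,0],0.5],
    [[-0.085,0,-0.118],[0,0,0],0.5],
    [[-0.085,0,-0.118],[0,0,0],0.5],
    [[-0.055,0,-0.118],[0,0,0],0.5],
    [[-0.025,0,-0.118],[0,0,0],0.5],
    [[0.005,0,-0.118],[0,0,0],0.5],
    [[0.035,0,-0.118],[0,0,0],0.5],
    [[0.06,0,-0.118],[0,0,0],0.5],
    [[0.08,0,-0.118],[0,0,0],0.5],
    [[0.09,0,-0.118],[0,0,0],0.5],
    [[0.095,0,-0.118],[0,0,0],0.5],
    [[0.098,0,-0.118],[0,0,0],0.5],
    [[0.099,0,-0.118],[0,0,0],0.5],
    [[0.099,0,-0.118],[0,0,0],0.5]
  ]
}}

```text
clock: 10.2
tool_pos: [0.438, 0.1709, 0.0723]
orientation: [-27.2, 89.7, -26.0]
force: [-6.3, -5.0, 14.6]
opening: 0.0655
```

Call:
{"api": "drive_tool", "payload": {
  "plan": [
    [[-0.001,0,0],[0,0,0],0.85],
    [[-0.001,0,0],[0,0,0],1],
    [[-0.001,0,0],[0,0,0],1],
    [[-0.001,0,0],[0,0,0],1],
    [[-0.03,0,0],[0,0,0],1],
    [[-0.07,0,0],[0,0,0],1],
    [[-0.11,0,0],[0,0,0],1],
    [[-0.15,0,0],[0,0,0],1],
    [[-0.19,0,0],[0,0,0],1],
    [[-0.22,0,0],[0,0,0],1],
    [[-0.22,0,0],[0,0,0],0.4]
  ]
}}

```text
clock: 11.12
tool_pos: [0.4398, 0.1728, 0.2993]
orientation: [15.7, 89.2, 16.9]
force: [0.8, 1.4, 0.1]
opening: 0.0847
```

Run:
```python
from h import *
print(ctrl.get_obs()["joint_pos"])
p=bay(3,.052); print(p); move([p[0],p[1],.28],1.06)
print(slot(.054),slot(0),slot(-.054))
```

```text
[  45.74065219   -2.0049132   -17.51939491    0.40511317  -73.77872106
 -134.58500501]
[0.60798496 0.17493063 0.        ]
shift [0.0216, -0.0017, 0.1679] turn [-89.79, 0.78, 0.44] | at [0.4398 0.1728 0.2993] F [0.8 1.4 0.1] t 11.1 op 0.0847
[ 0.56774679 -0.33083868  0.        ] [ 0.5146 -0.3404  0.    ] [ 0.46145321 -0.34996132  0.        ]
```

Call:
{"api": "drive_tool", "payload": {
  "plan": [
    [[0.02,-0.002,0.168],[-89.8,0.8,0.4],0.4],
    [[0.02,-0.002,0.168],[-89.8,0.8,0.4],0.4],
    [[0.02,-0.002,0.168],[-89.8,0.8,0.4],0.4],
    [[0.02,-0.002,0.168],[-89.8,0.8,0.4],0.4],
    [[0.02,-0.002,0.168],[-89.8,0.8,0.4],0.4],
    [[0.02,-0.002,0.168],[-89.8,0.8,0.4],0.4],
    [[0.02,-0.002,0.168],[-89.8,0.8,0.4],0.4],
    [[0.02,-0.002,0.168],[-89.8,0.8,0.4],0.4],
    [[0.02,-0.002,0.168],[-89.8,0.8,0.4],0.4],
    [[0.02,-0.002,0.168],[-89.8,0.8,0.4],0.4],
    [[0.02,-0.002,0.168],[-89.8,0.8,0.4],0.4],
    [[0.02,-0.002,0.168],[-89.8,0.8,0.4],0.4],
    [[0.02,-0.002,0.168],[-89.8,0.8,0.4],0.4],
    [[0.02,-0.002,0.168],[-89.8,0.8,0.4],0.4],
    [[0.02,-0.002,0.168],[-89.8,0.8,0.4],0.4],
    [[0.02,-0.002,0.168],[-89.8,0.8,0.4],0.4]
  ]
}}

```text
clock: 12.45
tool_pos: [0.608, 0.1747, 0.2814]
orientation: [179.8, 90.0, -89.3]
force: [0.4, -0.6, 0.2]
opening: 0.0352
```

Run:
```python
from h import *
p=bay(3,.052); move([p[0],p[1],.163],1.06)
```

```text
shift [0.1184, 0.0001, 0.0003] turn [-0.14, -0.04, -0.0] | at [0.608  0.1747 0.2814] F [ 0.4 -0.6  0.2] t 12.4 op 0.0352
```

Call:
{"api": "drive_tool", "payload": {
  "plan": [
    [[0.03,0,0],[0,0,0],0.4],
    [[0.06,0,0],[0,0,0],0.4],
    [[0.085,0,0],[0,0,0],0.4],
    [[0.105,0,0],[0,0,0],0.4],
    [[0.118,0,0],[0,0,0],0.4],
    [[0.118,0,0],[0,0,0],0.4],
    [[0.118,0,0],[0,0,0],0],
    [[0.118,0,0],[0,0,0],0],
    [[0.118,0,0],[0,0,0],0],
    [[0.118,0,0],[0,0,0],0],
    [[0.118,0,0],[0,0,0],0],
    [[0.118,0,0],[0,0,0],0],
    [[0.118,0,0],[0,0,0],0],
    [[0.118,0,0],[0,0,0],0]
  ]
}}

```text
clock: 13.62
tool_pos: [0.6087, 0.1748, 0.1646]
orientation: [-92.3, 89.9, -1.3]
force: [0.1, 0.3, 5.7]
opening: 0.0119
```

Call:
{"api": "drive_tool", "payload": {
  "plan": [
    [[-0.015,0,0],[0,0,0],0],
    [[-0.04,0,0],[0,0,0],0],
    [[-0.07,0,0],[0,0,0],0],
    [[-0.1,0,0],[0,0,0],0],
    [[-0.13,0,0],[0,0,0],0],
    [[-0.13,0,0],[0,0,0],0]
  ]
}}

```text
clock: 14.12
tool_pos: [0.6106, 0.1753, 0.3012]
orientation: [-74.6, 89.4, 16.3]
force: [0.6, 0.1, 0.9]
opening: 0.0121
```

Run:
```python
from h import *
p=slot(.054); move([p[0],p[1],.29],np.degrees(RACK[2]))
print(ctrl.get_obs()["joint_pos"])
```

```text
shift [0.0093, 0.0514, -0.5054] turn [-9.24, 0.11, 0.6] | at [0.6106 0.1753 0.3012] F [0.6 0.1 0.9] t 14.1 op 0.0121
[ 33.706421    14.36470497   1.53105369   0.1866099  -76.58604612
 -32.7925116 ]
```

Call:
{"api": "drive_tool", "payload": {
  "plan": [
    [[0.0,0.002,-0.02],[0,0,0],0],
    [[0.002,0.006,-0.055],[-1,0.1,0.1],0],
    [[0.003,0.01,-0.095],[-2,0.1,0.1],0],
    [[0.004,0.014,-0.135],[-3,0.1,0.2],0],
    [[0.005,0.018,-0.175],[-4,0.1,0.3],0],
    [[0.006,0.022,-0.215],[-5,0.1,0.4],0],
    [[0.007,0.026,-0.255],[-6,0.1,0.5],0],
    [[0.008,0.03,-0.295],[-7,0.1,0.6],0],
    [[0.009,0.034,-0.335],[-8,0.1,0.6],0],
    [[0.009,0.038,-0.375],[-9.2,0.1,0.6],0],
    [[0.009,0.042,-0.415],[-9.2,0.1,0.6],0],
    [[0.009,0.046,-0.45],[-9.2,0.1,0.6],0],
    [[0.009,0.05,-0.48],[-9.2,0.1,0.6],0],
    [[0.009,0.051,-0.495],[-9.2,0.1,0.6],0],
    [[0.009,0.051,-0.505],[-9.2,0.1,0.6],0],
    [[0.009,0.051,-0.505],[-9.2,0.1,0.6],0],
    [[0.009,0.051,-0.505],[-9.2,0.1,0.6],0]
  ]
}}

```text
clock: 15.53
tool_pos: [0.5681, -0.33, 0.2896]
orientation: [33.8, 89.9, 133.9]
force: [0.1, -0.0, -2.0]
opening: 0.0119
```

Run:
```python
from h import *
p=slot(.054); move([p[0],p[1],.15],np.degrees(RACK[2]))
im=ctrl.snapshot("top"); m=ctrl.cut_out("top","plate_1")
for d in m:
    ys,xs=np.nonzero(d["pixels"]); print(round(d["confidence"],2),xs.min(),xs.max(),ys.min(),ys.max())
```

```text
shift [0.1396, 0.0004, -0.0009] turn [-0.07, 0.06, -0.04] | at [ 0.5681 -0.33    0.2896] F [ 0.1 -0.  -2. ] t 15.5 op 0.0119
0.74 358 387 242 260
0.59 338 371 183 190
0.51 298 332 185 191
```

Call:
{"api": "drive_tool", "payload": {
  "plan": [
    [[0.03,0,-0.001],[0,0,0],0],
    [[0.065,0,-0.001],[0,0,0],0],
    [[0.1,0,-0.001],[0,0,0],0],
    [[0.12,0,-0.001],[0,0,0],0],
    [[0.135,0,-0.001],[0,0,0],0],
    [[0.14,0,-0.001],[0,0,0],0],
    [[0.14,0,-0.001],[0,0,0],0]
  ]
}}

```text
clock: 16.22
tool_pos: [0.5683, -0.3288, 0.149]
orientation: [49.1, 89.9, 149.4]
force: [-1.0, 0.2, -1.3]
opening: 0.0116
```

Run:
```python
from h import *
p=slot(.054); move([p[0],p[1],.087],np.degrees(RACK[2]))
im=ctrl.snapshot("scene"); cv2.imwrite("pics/s2.png",cv2.resize(im[130:270,140:260],None,fx=4,fy=4,interpolation=cv2.INTER_CUBIC))
```

```text
shift [0.062, 0.0008, -0.002] turn [0.1, 0.1, -0.11] | at [ 0.5683 -0.3288  0.149 ] F [-1.   0.2 -1.3] t 16.2 op 0.0116
```

View pics/s2.png

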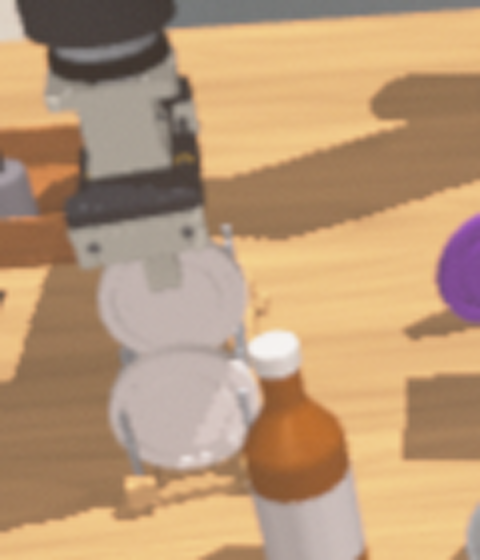

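The picture shows the held plate above the slot, square to the row and centred between the tine rows at crop (172,300), with plate_5 behind it and clear of it.

Call:
{"api": "drive_tool", "payload": {
  "plan": [
    [[0.012,0.0008,-0.002],[0,0,0],0],
    [[0.024,0.0008,-0.002],[0,0,0],0],
    [[0.036,0.0008,-0.002],[0,0,0],0],
    [[0.046,0.0008,-0.002],[0,0,0],0],
    [[0.053,0.0008,-0.002],[0,0,0],0],
    [[0.057,0.0008,-0.002],[0,0,0],0],
    [[0.059,0.0008,-0.002],[0,0,0],0],
    [[0.06,0.0008,-0.002],[0,0,0],0]
  ]
}}

```text
clock: 16.93
tool_pos: [0.568, -0.33, 0.0913]
orientation: [2.5, 89.9, 102.8]
force: [-3.9, 0.2, -0.9]
opening: 0.0117
```

Call:
{"api": "drive_tool", "payload": {
  "plan": [
    [[0.0015,0,0],[0,0,0],0],
    [[0.003,0,0],[0,0,0],0],
    [[0.0045,0,0],[0,0,0],0],
    [[0.0045,0,0],[0,0,0],0]
  ]
}}

```text
clock: 17.27
tool_pos: [0.5677, -0.3302, 0.0862]
orientation: [19.3, 89.9, 119.6]
force: [-2.3, 0.1, -2.3]
opening: 0.0119
```

Call:
{"api": "drive_tool", "payload": {
  "plan": [
    [[0.001,0,0],[0,0,0],0],
    [[0.002,0,0],[0,0,0],0],
    [[0.003,0,0],[0,0,0],0],
    [[0.003,0,0],[0,0,0],0]
  ]
}}

```text
clock: 17.6
tool_pos: [0.5677, -0.3303, 0.0828]
orientation: [24.0, 89.9, 124.3]
force: [-1.4, -0.9, -2.5]
opening: 0.0121
```

Run:
```python
from h import *
im=ctrl.snapshot("scene")
a=np.linspace(0,2*np.pi,73)
v=cv2.resize(im[170:270,150:250],None,fx=6,fy=6,interpolation=cv2.INTER_CUBIC)
for x,zc,c in((.108,.07,(0,255,0)),(.054,.07,(0,0,255)),(.054,.066,(255,0,0))):
    P=[[x+.006,.05*np.cos(t),zc+.05*np.sin(t)] for t in a]
    for p in (proj("scene",frame(*RACK,P))-(150,170)+.5)*6-.5: cv2.circle(v,tuple(np.round(p).astype(int)),1,c,-1)
cv2.imwrite("pics/s3.png",v)
```

View pics/s3.png

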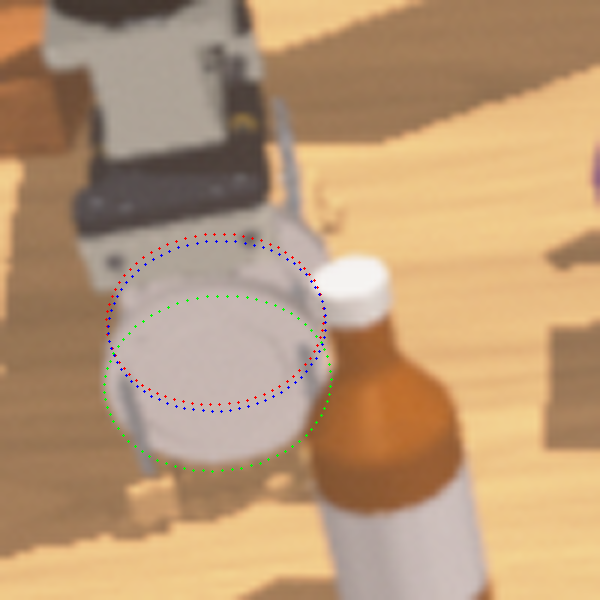

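Call:
{"api": "drive_tool", "payload": {
  "plan": [
    [[0.001,0,0],[0,0,0],0],
    [[0.002,0,0],[0,0,0],0],
    [[0.003,0,0],[0,0,0],0],
    [[0.004,0,0],[0,0,0],0],
    [[0.004,0,0],[0,0,0],0]
  ]
}}

```text
clock: 18.07
tool_pos: [0.5676, -0.3302, 0.0787]
orientation: [24.6, 89.9, 124.9]
force: [-1.5, -0.8, -2.1]
opening: 0.0122
```

Run:
```python
from h import *
im=ctrl.snapshot("scene"); ctrl.snapshot("top")
z=ctrl.get_obs()["tool_pos"][2]
a=np.linspace(0,2*np.pi,180)
v=cv2.resize(im[180:260,155:235],None,fx=7.4,fy=7.4,interpolation=cv2.INTER_CUBIC)
def sil(x,y,zc): 
    q=proj("scene",frame(*RACK,[[x+s,y+.05*np.cos(t),zc+.05*np.sin(t)] for t in a for s in(-.006,.006)]))
    return cv2.convexHull(q.astype(np.float32))[:,0]
for h,c in((sil(.108,0,.07),(0,255,0)),(sil(.054,0,z-.0166),(0,0,255)),(sil(.054,0,z-.0066),(255,0,0))):
    cv2.polylines(v,[np.round((h-(155,180)+.5)*7.4-.5).astype(int)],True,c,1)
cv2.imwrite("pics/s4.png",v)
for d in ctrl.cut_out("scene","plate_1"):
    ys,xs=np.nonzero(d["pixels"]); print(round(d["confidence"],2),len(xs),xs.min(),xs.max(),ys.min(),ys.max())
```

```text
0.81 435 305 337 179 195
0.71 855 168 203 216 246
0.66 304 249 263 184 209
```

View pics/s4.png

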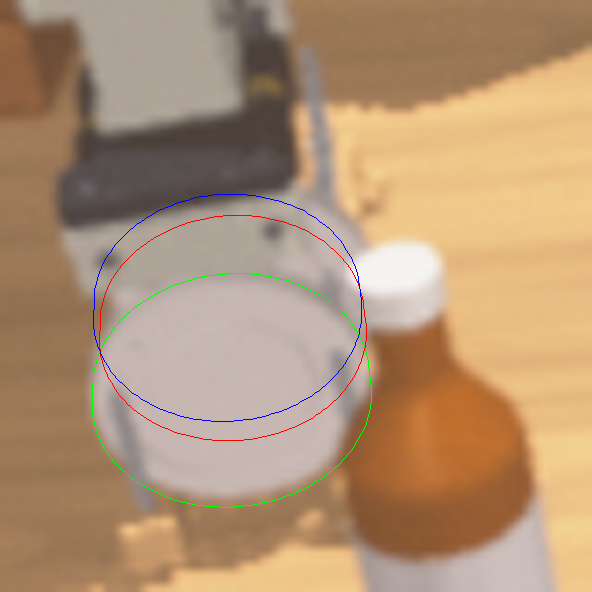

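Run:
```python
from h import *
a=np.linspace(0,2*np.pi,180)
im=cv2.imread("pics/s2.png")
def sil(x,y,zc): 
    q=proj("scene",frame(*RACK,[[x+s,y+.05*np.cos(t),zc+.05*np.sin(t)] for t in a for s in(-.006,.006)]))
    return cv2.convexHull(q.astype(np.float32))[:,0]
z=.149
for h,c in((sil(.108,0,.07),(0,255,0)),(sil(.054,.001,z-.0166),(0,0,255)),(sil(.054,.001,z-.0066),(255,0,0))):
    cv2.polylines(im,[np.round((h-(140,130)+.5)*4-.5).astype(int)],True,c,1)
cv2.imwrite("pics/s5.png",cv2.resize(im[200:500,60:300],None,fx=2,fy=2))
```

```text
(no output)
```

View pics/s5.png

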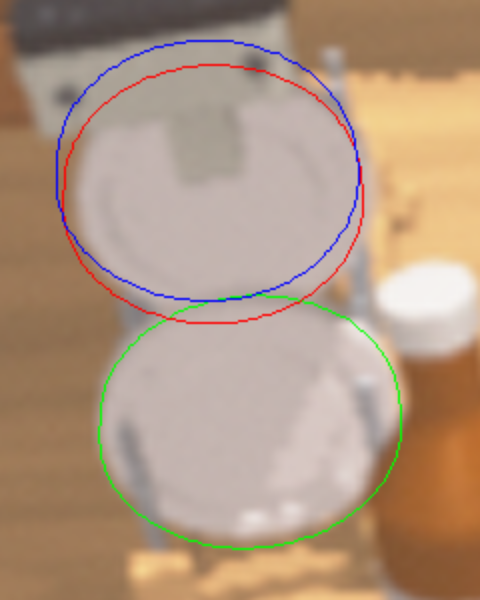

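The overlay shows the plate near the nominal grip before the descent. After it, the plate looks higher in the fingers, yet the force shows no support. I'll look closer before letting go.

Run:
```python
from h import *
o=ctrl.get_obs(); print(o["force"],o["moment"],o["opening"])
a=ctrl.snapshot("scene");b=ctrl.snapshot("top"); o=ctrl.get_obs(); print(o["force"],o["moment"])
A=cv2.resize(a[185:255,155:225],None,fx=5.7,fy=5.7,interpolation=cv2.INTER_LANCZOS4)
B=cv2.resize(b[170:240,410:480],None,fx=5.7,fy=5.7,interpolation=cv2.INTER_LANCZOS4)
cv2.imwrite("pics/s6.png",np.hstack([A,B]))
```

```text
[-1.32734744 -0.45652522 -2.47225575] [-0.18994455  0.5887382  -0.01937786] 0.011850087745182196
[-0.96151656 -0.5262749  -2.27024951] [-0.19170637  0.53577117 -0.03186803]
```

View pics/s6.png

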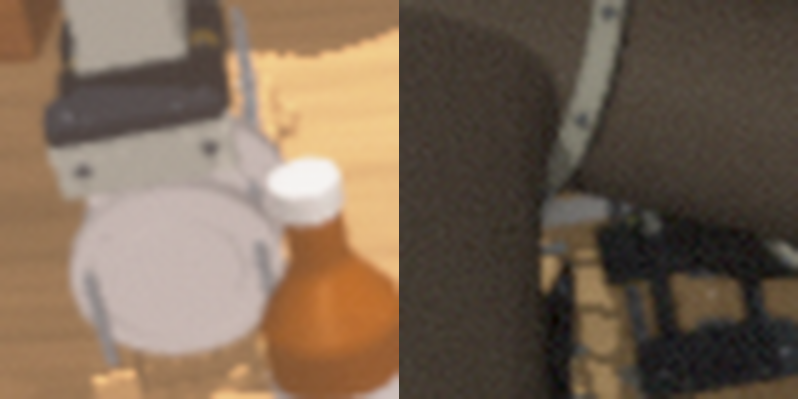

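Run:
```python
from h import *
a=np.linspace(0,2*np.pi,180)
def sil(x,y,zc): 
    q=proj("scene",frame(*RACK,[[x+s,y+.05*np.cos(t),zc+.05*np.sin(t)] for t in a for s in(-.006,.006)]))
    return cv2.convexHull(q.astype(np.float32))
pts=np.array([[275,150],[262,137],[248,127],[236,122]])/5.7+[155,185]-.5
for y in(-.004,0,.004,.008):
    print(y,[(zc,np.round([cv2.pointPolygonTest(sil(.054,y,zc),tuple(map(float,p)),True) for p in pts],1).tolist()) for zc in(.062,.07,.078,.086)])
print("p5 pts", np.round([cv2.pointPolygonTest(sil(.108,0,.07),tuple(map(float,p)),True) for p in np.array([[72,265],[170,353],[110,335],[240,325]])/5.7+[155,185]-.5],1))
```

```text
-0.004 [(0.062, [-5.1, -5.3, -5.4, -5.2]), (0.07, [-4.1, -3.9, -3.7, -3.4]), (0.078, [-3.3, -2.7, -2.2, -1.7]), (0.086, [-2.8, -1.8, -0.9, -0.2])]
0 [(0.062, [-3.9, -4.2, -4.5, -4.4]), (0.07, [-2.8, -2.8, -2.8, -2.6]), (0.078, [-1.9, -1.5, -1.2, -0.8]), (0.086, [-1.4, -0.5, 0.2, 0.9])]
0.004 [(0.062, [-2.8, -3.3, -3.7, -3.7]), (0.07, [-1.6, -1.7, -1.9, -1.8]), (0.078, [-0.6, -0.3, -0.2, 0.1]), (0.086, [0.0, 0.8, 1.4, 1.9])]
0.008 [(0.062, [-1.7, -2.3, -2.9, -3.1]), (0.07, [-0.4, -0.7, -1.0, -1.1]), (0.078, [0.7, 0.8, 0.8, 0.9]), (0.086, [1.4, 2.1, 2.4, 2.8])]
p5 pts [0.1 1.6 1.6 2.9]
```

Call:
{"api": "drive_tool", "payload": {
  "plan": [
    [[0,0,0],[0,0,0],0.15],
    [[0,0,0],[0,0,0],0.2],
    [[0,0,0],[0,0,0],0.25],
    [[0,0,0],[0,0,0],0.3],
    [[0,0,0],[0,0,0],0.35],
    [[0,0,0],[0,0,0],0.35],
    [[-0.02,0,0],[0,0,0],0.35],
    [[-0.05,0,0],[0,0,0],0.35],
    [[-0.09,0,0],[0,0,0],0.35],
    [[-0.13,0,0],[0,0,0],0.35],
    [[-0.17,0,0],[0,0,0],0.35],
    [[-0.21,0,0],[0,0,0],0.35],
    [[-0.21,0.0,0.04],[0,0,0],0.35],
    [[-0.21,0.0,0.08],[0,0,0],0.35],
    [[-0.21,0.0,0.12],[0,0,0],0.35],
    [[-0.21,0.0,0.16],[0,0,0],0.35],
    [[-0.21,0.0,0.2],[0,0,0],0.35],
    [[-0.21,0.0,0.2],[0,0,0],0.35]
  ]
}}

```text
clock: 19.82
tool_pos: [0.5311, -0.1288, 0.2901]
orientation: [-21.2, 89.8, 79.3]
force: [0.2, -1.0, 0.4]
opening: 0.0311
```

Run:
```python
from h import *
a=ctrl.snapshot("scene");b=ctrl.snapshot("top")
A=cv2.resize(a[185:265,150:230],None,fx=5,fy=5,interpolation=cv2.INTER_CUBIC)
B=cv2.resize(b[170:280,410:490],None,fx=5,fy=5,interpolation=cv2.INTER_CUBIC)
al=np.linspace(0,2*np.pi,180)
def sil(n,x,zc=.07): 
    q=proj(n,frame(*RACK,[[x+s,.05*np.cos(t),zc+.05*np.sin(t)] for t in al for s in(-.006,.006)]))
    return cv2.convexHull(q.astype(np.float32))[:,0]
for x,c in((.108,(0,255,0)),(.054,(0,0,255))):
    cv2.polylines(A,[np.round((sil("scene",x)-(150,185)+.5)*5-.5).astype(int)],True,c,1)
    cv2.polylines(B,[np.round((sil("top",x)-(410,170)+.5)*5-.5).astype(int)],True,c,1)
v=np.zeros((550,800,3),np.uint8); v[:400,:400]=A; v[:,400:]=B; cv2.imwrite("pics/s7.png",v)
p=bay(2,.052); move([p[0],p[1],.28],1.06)
```

```text
shift [0.0104, -0.1127, 0.1807] turn [9.44, 0.11, 0.03] | at [ 0.5321 -0.1323  0.29  ] F [ 0.  -0.8  0.1] t 19.9 op 0.0307
```

View pics/s7.png

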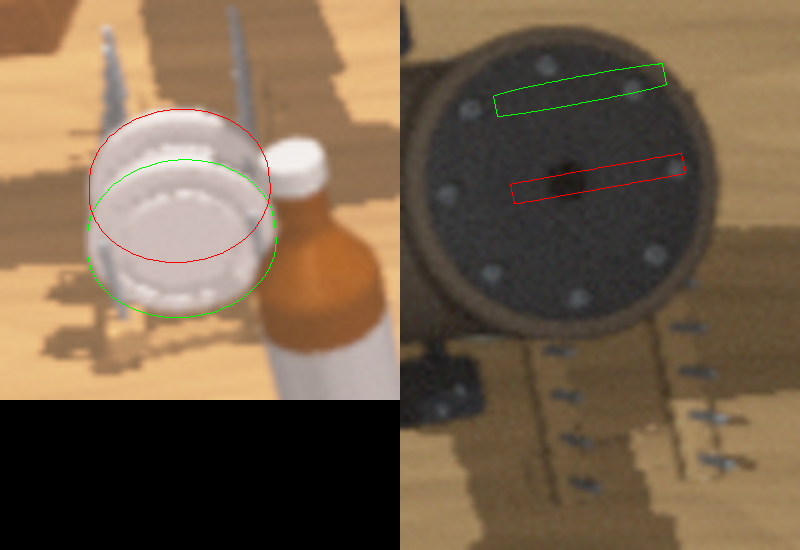

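The plate sits on the red prediction for "fully down" in the slot (scene crop (180,185)), so it was resting on the rails and had slid in the grip. Plate 2 is next.

Call:
{"api": "drive_tool", "payload": {
  "plan": [
    [[0.0,-0.02,0.03],[1,0,0],0.4],
    [[0.0,-0.04,0.06],[3,0,0],0.4],
    [[0.0,-0.06,0.1],[6,0,0],0.4],
    [[0.005,-0.08,0.135],[9.4,0,0],0.4],
    [[0.01,-0.1,0.165],[9.4,0,0],0.4],
    [[0.01,-0.113,0.181],[9.4,0,0],0.4],
    [[0.01,-0.113,0.181],[9.4,0,0],0.4],
    [[0.01,-0.113,0.181],[9.4,0,0],0.4]
  ]
}}

```text
clock: 20.58
tool_pos: [0.6109, 0.0664, 0.2793]
orientation: [49.7, 89.9, 140.9]
force: [-0.0, -0.6, -0.2]
opening: 0.0351
```

Run:
```python
from h import *
p=bay(2,.052); move([p[0],p[1],.163],1.06)
```

```text
shift [0.1163, 0.0008, -0.0005] turn [0.07, 0.06, -0.07] | at [0.6109 0.0664 0.2793] F [-0.  -0.6 -0.2] t 20.6 op 0.0351
```

Call:
{"api": "drive_tool", "payload": {
  "plan": [
    [[0.03,0.001,0],[0,0,0],0.4],
    [[0.06,0.001,0],[0,0,0],0.4],
    [[0.085,0.001,0],[0,0,0],0.4],
    [[0.105,0.001,0],[0,0,0],0.4],
    [[0.116,0.001,0],[0,0,0],0.4],
    [[0.116,0.001,0],[0,0,0],0.4],
    [[0.116,0.001,0],[0,0,0],0],
    [[0.116,0.001,0],[0,0,0],0],
    [[0.116,0.001,0],[0,0,0],0],
    [[0.116,0.001,0],[0,0,0],0],
    [[0.116,0.001,0],[0,0,0],0],
    [[0.116,0.001,0],[0,0,0],0],
    [[0.116,0.001,0],[0,0,0],0]
  ]
}}

```text
clock: 21.67
tool_pos: [0.6104, 0.0666, 0.1645]
orientation: [-24.0, 89.9, 67.2]
force: [-0.0, -0.5, 5.5]
opening: 0.0121
```

Call:
{"api": "drive_tool", "payload": {
  "plan": [
    [[-0.015,0,0],[0,0,0],0],
    [[-0.04,0,0],[0,0,0],0],
    [[-0.07,0,0],[0,0,0],0],
    [[-0.1,0,0],[0,0,0],0],
    [[-0.13,0,0],[0,0,0],0],
    [[-0.13,0,0],[0,0,0],0]
  ]
}}

```text
clock: 22.17
tool_pos: [0.6127, 0.0667, 0.3013]
orientation: [-73.7, 89.4, 17.5]
force: [1.0, -0.1, -0.6]
opening: 0.0119
```

Run:
```python
from h import *
p=slot(0); move([p[0],p[1],.29],np.degrees(RACK[2]))
```

```text
shift [0.0091, 0.1067, -0.405] turn [-9.01, 0.12, 0.57] | at [0.6127 0.0667 0.3013] F [ 1.  -0.1 -0.6] t 22.2 op 0.0119
```

Call:
{"api": "drive_tool", "payload": {
  "plan": [
    [[0.0,0.006,-0.02],[0,0,0],0],
    [[0.002,0.014,-0.055],[-1,0.1,0.1],0],
    [[0.003,0.024,-0.092],[-2,0.1,0.1],0],
    [[0.004,0.034,-0.13],[-3,0.1,0.2],0],
    [[0.005,0.044,-0.168],[-4,0.1,0.3],0],
    [[0.006,0.054,-0.205],[-5,0.1,0.4],0],
    [[0.007,0.064,-0.243],[-6,0.1,0.5],0],
    [[0.008,0.074,-0.28],[-7,0.1,0.6],0],
    [[0.009,0.084,-0.318],[-8,0.1,0.6],0],
    [[0.009,0.094,-0.355],[-9,0.1,0.6],0],
    [[0.009,0.102,-0.385],[-9,0.1,0.6],0],
    [[0.009,0.107,-0.4],[-9,0.1,0.6],0],
    [[0.009,0.107,-0.405],[-9,0.1,0.6],0],
    [[0.009,0.107,-0.405],[-9,0.1,0.6],0],
    [[0.009,0.107,-0.405],[-9,0.1,0.6],0]
  ]
}}

```text
clock: 23.42
tool_pos: [0.5143, -0.34, 0.2896]
orientation: [39.9, 89.9, 140.0]
force: [-0.8, 0.6, -1.8]
opening: 0.0119
```

Run:
```python
from h import *
p=slot(0); move([p[0],p[1],.14],np.degrees(RACK[2]))
```

```text
shift [0.1496, -0.0004, -0.0006] turn [-0.03, 0.06, -0.05] | at [ 0.5143 -0.34    0.2896] F [-0.8  0.6 -1.8] t 23.4 op 0.0119
```

Call:
{"api": "drive_tool", "payload": {
  "plan": [
    [[0.03,0,-0.0005],[0,0,0],0],
    [[0.065,0,-0.0005],[0,0,0],0],
    [[0.1,0,-0.0005],[0,0,0],0],
    [[0.125,0,-0.0005],[0,0,0],0],
    [[0.14,0,-0.0005],[0,0,0],0],
    [[0.15,0,-0.0005],[0,0,0],0],
    [[0.162,0,-0.0005],[0,0,0],0],
    [[0.174,0,-0.0005],[0,0,0],0],
    [[0.184,0,-0.0005],[0,0,0],0],
    [[0.191,0,-0.0005],[0,0,0],0],
    [[0.196,0,-0.0005],[0,0,0],0],
    [[0.199,0,-0.0005],[0,0,0],0],
    [[0.201,0,-0.0005],[0,0,0],0],
    [[0.202,0,-0.0005],[0,0,0],0],
    [[0.203,0,-0.0005],[0,0,0],0]
  ]
}}

```text
clock: 24.67
tool_pos: [0.5147, -0.3407, 0.0875]
orientation: [-106.6, 90.0, -6.4]
force: [-1.8, -0.4, 6.5]
opening: 0.0117
```

Call:
{"api": "drive_tool", "payload": {
  "plan": [
    [[0.001,0,0],[0,0,0],0],
    [[0.002,0,0],[0,0,0],0],
    [[0.002,0,0],[0,0,0],0]
  ]
}}

```text
clock: 24.92
tool_pos: [0.5149, -0.3413, 0.0868]
orientation: [-145.3, 89.9, -45.1]
force: [-3.8, -1.2, 7.5]
opening: 0.0114
```

Call:
{"api": "drive_tool", "payload": {
  "plan": [
    [[0,0,0],[0,0,0],0.15],
    [[0,0,0],[0,0,0],0.2],
    [[0,0,0],[0,0,0],0.25],
    [[0,0,0],[0,0,0],0.3],
    [[0,0,0],[0,0,0],0.35],
    [[0,0,0],[0,0,0],0.35],
    [[-0.02,0,0],[0,0,0],0.35],
    [[-0.05,0,0],[0,0,0],0.35],
    [[-0.09,0,0],[0,0,0],0.35],
    [[-0.13,0,0],[0,0,0],0.35],
    [[-0.17,0,0],[0,0,0],0.35],
    [[-0.2,0,0],[0,0,0],0.35],
    [[-0.2,0,0],[0,0,0],0.35]
  ]
}}

```text
clock: 26.0
tool_pos: [0.5171, -0.3427, 0.2949]
orientation: [-130.5, 89.3, -30.2]
force: [1.0, -0.4, 0.7]
opening: 0.031
```

Run:
```python
from h import *
p=bay(1,.052); move([p[0],p[1],.28],1.06)
```

```text
shift [0.014, -0.1466, 0.2782] turn [9.19, -0.44, 0.61] | at [ 0.5171 -0.3427  0.2949] F [ 1.  -0.4  0.7] t 26.0 op 0.031
```

Call:
{"api": "drive_tool", "payload": {
  "plan": [
    [[0.0,-0.016,0.03],[1,0,0],0.4],
    [[0.0,-0.034,0.065],[3,0,0],0.4],
    [[0.0,-0.053,0.1],[5,0,0],0.4],
    [[0.005,-0.071,0.135],[7,-0.2,0.3],0.4],
    [[0.01,-0.09,0.17],[9.2,-0.4,0.6],0.4],
    [[0.014,-0.108,0.205],[9.2,-0.4,0.6],0.4],
    [[0.014,-0.126,0.24],[9.2,-0.4,0.6],0.4],
    [[0.014,-0.14,0.266],[9.2,-0.4,0.6],0.4],
    [[0.014,-0.1466,0.278],[9.2,-0.4,0.6],0.4],
    [[0.014,-0.1466,0.278],[9.2,-0.4,0.6],0.4],
    [[0.014,-0.1466,0.278],[9.2,-0.4,0.6],0.4]
  ]
}}

```text
clock: 26.92
tool_pos: [0.612, -0.0427, 0.2796]
orientation: [147.5, 89.9, -121.4]
force: [-0.2, -0.7, -0.5]
opening: 0.0348
```

Run:
```python
from h import *
p=bay(1,.052); move([p[0],p[1],.163],1.06)
```

```text
shift [0.1166, -0.0, -0.0003] turn [0.08, -0.05, -0.03] | at [ 0.612  -0.0427  0.2796] F [-0.2 -0.7 -0.5] t 26.9 op 0.0348
```

Call:
{"api": "drive_tool", "payload": {
  "plan": [
    [[0.03,0,0],[0,0,0],0.4],
    [[0.06,0,0],[0,0,0],0.4],
    [[0.085,0,0],[0,0,0],0.4],
    [[0.105,0,0],[0,0,0],0.4],
    [[0.116,0,0],[0,0,0],0.4],
    [[0.116,0,0],[0,0,0],0.4],
    [[0.116,0,0],[0,0,0],0],
    [[0.116,0,0],[0,0,0],0],
    [[0.116,0,0],[0,0,0],0],
    [[0.116,0,0],[0,0,0],0],
    [[0.116,0,0],[0,0,0],0],
    [[0.116,0,0],[0,0,0],0],
    [[0.116,0,0],[0,0,0],0]
  ]
}}

```text
clock: 28.0
tool_pos: [0.6126, -0.0427, 0.1648]
orientation: [-123.5, 89.9, -32.3]
force: [-0.1, -0.2, 7.5]
opening: 0.012
```

Call:
{"api": "drive_tool", "payload": {
  "plan": [
    [[-0.015,0,0],[0,0,0],0],
    [[-0.04,0,0],[0,0,0],0],
    [[-0.07,0,0],[0,0,0],0],
    [[-0.1,0,0],[0,0,0],0],
    [[-0.13,0,0],[0,0,0],0],
    [[-0.13,0,0],[0,0,0],0]
  ]
}}

```text
clock: 28.5
tool_pos: [0.6148, -0.0428, 0.3016]
orientation: [-95.7, 89.4, -4.5]
force: [0.9, 0.1, 0.3]
opening: 0.0116
```

Run:
```python
from h import *
p=slot(-.054); move([p[0],p[1],.29],np.degrees(RACK[2]))
```

```text
shift [0.0102, 0.1599, -0.3039] turn [-9.0, -0.11, 0.6] | at [ 0.6148 -0.0428  0.3016] F [0.9 0.1 0.3] t 28.5 op 0.0116
```

Call:
{"api": "drive_tool", "payload": {
  "plan": [
    [[0.0,0.01,-0.02],[0,0,0],0],
    [[0.002,0.025,-0.05],[-1,-0.1,0.1],0],
    [[0.004,0.042,-0.082],[-2.5,-0.1,0.2],0],
    [[0.006,0.059,-0.114],[-4,-0.1,0.3],0],
    [[0.008,0.076,-0.146],[-5.5,-0.1,0.4],0],
    [[0.01,0.093,-0.178],[-7,-0.1,0.5],0],
    [[0.01,0.11,-0.21],[-9,-0.1,0.6],0],
    [[0.01,0.127,-0.242],[-9,-0.1,0.6],0],
    [[0.01,0.144,-0.274],[-9,-0.1,0.6],0],
    [[0.01,0.155,-0.295],[-9,-0.1,0.6],0],
    [[0.01,0.16,-0.304],[-9,-0.1,0.6],0],
    [[0.01,0.16,-0.304],[-9,-0.1,0.6],0],
    [[0.01,0.16,-0.304],[-9,-0.1,0.6],0]
  ]
}}

```text
clock: 29.58
tool_pos: [0.461, -0.3501, 0.2896]
orientation: [34.2, 90.0, 134.3]
force: [0.1, -0.7, -1.6]
opening: 0.0121
```

Run:
```python
from h import *
p=slot(-.054); move([p[0],p[1],.087],np.degrees(RACK[2]))
```

```text
shift [0.2026, -0.0005, -0.0001] turn [-0.08, 0.04, -0.02] | at [ 0.461  -0.3501  0.2896] F [ 0.1 -0.7 -1.6] t 29.6 op 0.0121
```

Call:
{"api": "drive_tool", "payload": {
  "plan": [
    [[0.03,0,0],[0,0,0],0],
    [[0.065,0,0],[0,0,0],0],
    [[0.1,0,0],[0,0,0],0],
    [[0.125,0,0],[0,0,0],0],
    [[0.14,0,0],[0,0,0],0],
    [[0.15,0,0],[0,0,0],0],
    [[0.162,0,0],[0,0,0],0],
    [[0.174,0,0],[0,0,0],0],
    [[0.184,0,0],[0,0,0],0],
    [[0.191,0,0],[0,0,0],0],
    [[0.196,0,0],[0,0,0],0],
    [[0.199,0,0],[0,0,0],0],
    [[0.201,0,0],[0,0,0],0],
    [[0.203,0,0],[0,0,0],0],
    [[0.204,0,0],[0,0,0],0],
    [[0.205,0,0],[0,0,0],0]
  ]
}}

```text
clock: 30.92
tool_pos: [0.4617, -0.3509, 0.0864]
orientation: [-148.4, 89.9, -48.2]
force: [-3.2, -0.2, 12.3]
opening: 0.0119
```

Call:
{"api": "drive_tool", "payload": {
  "plan": [
    [[0,0,0],[0,0,0],0.15],
    [[0,0,0],[0,0,0],0.2],
    [[0,0,0],[0,0,0],0.25],
    [[0,0,0],[0,0,0],0.3],
    [[0,0,0],[0,0,0],0.35],
    [[0,0,0],[0,0,0],0.35],
    [[-0.02,0,0],[0,0,0],0.35],
    [[-0.05,0,0],[0,0,0],0.35],
    [[-0.09,0,0],[0,0,0],0.35],
    [[-0.13,0,0],[0,0,0],0.35],
    [[-0.17,0,0],[0,0,0],0.35],
    [[-0.2,0,0],[0,0,0],0.35],
    [[-0.2,0,0.04],[0,0,0],0.35],
    [[-0.2,0,0.08],[0,0,0],0.35],
    [[-0.2,0,0.12],[0,0,0],0.35],
    [[-0.2,0,0.16],[0,0,0],0.35],
    [[-0.2,0,0.16],[0,0,0],0.35]
  ]
}}

```text
clock: 32.33
tool_pos: [0.4321, -0.1885, 0.2867]
orientation: [-97.9, 89.8, 2.5]
force: [0.1, -0.5, 0.9]
opening: 0.0308
```

```bash
cat > tins.py <<'E'
from h import *
def tins(cam="scene"):
    ctrl.snapshot(cam)
    for d in ctrl.cut_out(cam,"tin_1"):
        ys,xs=np.nonzero(d["pixels"]); c=[(xs.min()+xs.max())/2,(ys.min()+ys.max())/2]
        print(cam,round(d["confidence"],2),len(xs),xs.min(),xs.max(),ys.min(),ys.max(),np.round(onz(cam,c,.108)[0],3),np.round(onz(cam,c,.206)[0],3))
    print([(np.round(d["pixel"],1).tolist(),round(d["confidence"],2),np.round(onz(cam,d["pixel"],0)[0],3),np.round(onz(cam,d["pixel"],.098)[0],3)) for d in ctrl.landmark_of(cam,"tin_1")])
E
python3 - <<'E'
from tins import *
tins("top");tins("scene")
a=ctrl.snapshot("scene");b=ctrl.snapshot("top")
cv2.imwrite("pics/s8.png",np.vstack([cv2.resize(a[130:280,140:460],None,fx=2,fy=2),cv2.resize(b[150:290,200:520],None,fx=2,fy=2)]))
print(ctrl.get_obs()["joint_pos"])
move([.441,.069,.28],91.06)
E
```

```text
top 0.7 637 223 253 193 218 [0.564 0.293 0.108] [0.559 0.276 0.206]
[([240.6, 206.6], 0.88, array([0.566, 0.305, 0.   ]), array([0.561, 0.288, 0.098])), ([284.0, 247.0], 0.83, array([0.44 , 0.167, 0.   ]), array([0.444, 0.16 , 0.098])), ([313.4, 246.3], 0.58, array([0.443, 0.076, 0.   ]), array([0.446, 0.074, 0.098]))]
scene 0.65 669 378 402 158 188 [0.443 0.326 0.108] [0.617 0.261 0.206]
scene 0.64 45 308 321 174 177 [0.418 0.073 0.108] [0.597 0.05  0.206]
scene 0.63 42 337 350 171 175 [0.417 0.172 0.108] [0.596 0.133 0.206]
scene 0.29 256 169 200 188 204 [ 0.482 -0.34   0.108] [ 0.65  -0.293  0.206]
[([389.4, 193.4], 0.74, array([0.401, 0.348, 0.   ]), array([0.554, 0.29 , 0.098]))]
[ -0.23165123  -0.87052613 -18.03717886   0.08252859 -72.81863928
  10.271413  ]
shift [0.0054, -0.0536, 0.2577] turn [-81.0, -0.07, -0.06] | at [ 0.4332 -0.1941  0.2857] F [-0.7 -0.9  0.3] t 32.7 op 0.0306
```

View pics/s8.png

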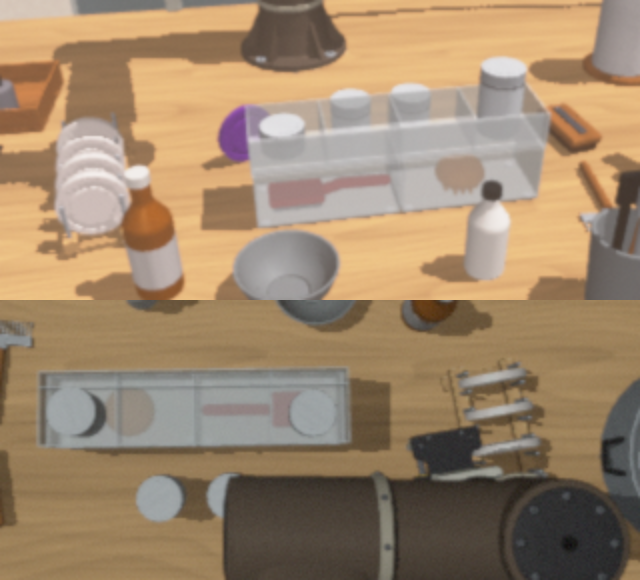

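Four plates stand in the rack, at top crop (495,378), (500,410), (505,445) and (480,473). The tins stand on the bench where I set them, and bay 4's tin and the balm are in place. Returning tin 2 now.

Call:
{"api": "drive_tool", "payload": {
  "plan": [
    [[0.005,-0.054,0.2577],[-81,0,0],1],
    [[0.005,-0.054,0.2577],[-81,0,0],1],
    [[0.005,-0.054,0.2577],[-81,0,0],1],
    [[0.005,-0.054,0.2577],[-81,0,0],1],
    [[0.005,-0.054,0.2577],[-81,0,0],1],
    [[0.005,-0.054,0.2577],[-81,0,0],1],
    [[0.005,-0.054,0.2577],[-81,0,0],1],
    [[0.005,-0.054,0.2577],[-81,0,0],1],
    [[0.005,-0.054,0.2577],[-81,0,0],1],
    [[0.005,-0.054,0.2577],[-81,0,0],1],
    [[0.005,-0.054,0.2577],[-81,0,0],1],
    [[0.005,-0.054,0.2577],[-81,0,0],1],
    [[0.005,-0.054,0.2577],[-81,0,0],1],
    [[0.005,-0.054,0.2577],[-81,0,0],1],
    [[0.005,-0.054,0.2577],[-81,0,0],1]
  ]
}}

```text
clock: 33.98
tool_pos: [0.4415, 0.0687, 0.2802]
orientation: [84.7, 89.9, -94.4]
force: [1.9, -0.9, 0.5]
opening: 0.0879
```

Run:
```python
from tins import *
tins("scene")
move([.441,.069,.0715],91.06)
```

```text
scene 0.84 651 378 403 158 188 [0.443 0.328 0.108] [0.618 0.262 0.206]
scene 0.62 40 307 318 174 177 [0.417 0.066 0.108] [0.596 0.045 0.206]
scene 0.39 68 336 352 170 175 [0.414 0.174 0.108] [0.593 0.135 0.206]
scene 0.32 312 170 205 188 256 [ 0.625 -0.309  0.108] [ 0.769 -0.268  0.206]
[([438.9, 228.5], 0.56, array([0.629, 0.435, 0.   ]), array([0.75 , 0.365, 0.098])), ([390.0, 194.8], 0.55, array([0.41 , 0.347, 0.   ]), array([0.562, 0.289, 0.098]))]
shift [0.2088, -0.0004, 0.0004] turn [-0.07, -0.01, -0.08] | at [0.4414 0.0689 0.2803] F [-0.2 -0.4 -0.4] t 34.1 op 0.0879
```

Call:
{"api": "drive_tool", "payload": {
  "plan": [
    [[0.04,0,0],[0,0,0],1],
    [[0.08,0,0],[0,0,0],1],
    [[0.115,0,0],[0,0,0],1],
    [[0.145,0,0],[0,0,0],1],
    [[0.175,0,0],[0,0,0],1],
    [[0.195,0,0],[0,0,0],1],
    [[0.205,0,0],[0,0,0],1],
    [[0.2085,0,0],[0,0,0],1],
    [[0.2085,0,0],[0,0,0],0.5],
    [[0.2085,0,0],[0,0,0],0.5],
    [[0.2085,0,0],[0,0,0],0.5],
    [[0.2085,0,0],[0,0,0],0.5],
    [[0.2085,0,0],[0,0,0],0.5],
    [[0.2085,0,0],[0,0,0],0.5],
    [[0.2085,0,0],[0,0,0],0.5]
  ]
}}

```text
clock: 35.38
tool_pos: [0.4421, 0.0689, 0.0727]
orientation: [158.6, 89.9, -20.4]
force: [-0.7, -1.2, 7.2]
opening: 0.0654
```

Call:
{"api": "drive_tool", "payload": {
  "plan": [
    [[-0.02,0,0],[0,0,0],0.5],
    [[-0.05,0,0],[0,0,0],0.5],
    [[-0.08,0,0],[0,0,0],0.5],
    [[-0.115,0,0],[0,0,0],0.5],
    [[-0.15,0,0],[0,0,0],0.5],
    [[-0.18,0,0],[0,0,0],0.5],
    [[-0.18,0,0],[0,0,0],0.5]
  ]
}}

```text
clock: 35.97
tool_pos: [0.4443, 0.07, 0.2589]
orientation: [-164.5, 89.4, 16.6]
force: [1.5, 1.1, -1.7]
opening: 0.0656
```

Run:
```python
from h import *
move([.557,.068,.1705],91.06)
```

```text
shift [0.0896, 0.0043, -0.1116] turn [-0.01, -0.62, 0.17] | at [0.4443 0.07   0.2589] F [ 1.5  1.1 -1.7] t 36.0 op 0.0656
```

Call:
{"api": "drive_tool", "payload": {
  "plan": [
    [[0,0.001,-0.02],[0,-0.2,0],0.5],
    [[0,0.002,-0.05],[0,-0.4,0.1],0.5],
    [[0,0.003,-0.08],[0,-0.6,0.2],0.5],
    [[0,0.004,-0.105],[0,-0.6,0.2],0.5],
    [[0,0.004,-0.1115],[0,-0.6,0.2],0.5],
    [[0,0.004,-0.1115],[0,-0.6,0.2],0.5],
    [[0.02,0.004,-0.1115],[0,-0.6,0.2],0.5],
    [[0.045,0.004,-0.1115],[0,-0.6,0.2],0.5],
    [[0.065,0.004,-0.1115],[0,-0.6,0.2],0.5],
    [[0.08,0.004,-0.1115],[0,-0.6,0.2],0.5],
    [[0.086,0.004,-0.1115],[0,-0.6,0.2],0.5],
    [[0.088,0.004,-0.1115],[0,-0.6,0.2],0.5],
    [[0.0895,0.004,-0.1115],[0,-0.6,0.2],0.5],
    [[0.0905,0.004,-0.1115],[0,-0.6,0.2],0.5]
  ]
}}

```text
clock: 37.13
tool_pos: [0.5571, 0.0685, 0.1708]
orientation: [175.6, 89.9, -3.4]
force: [-3.4, -0.3, 7.4]
opening: 0.0655
```

Call:
{"api": "drive_tool", "payload": {
  "plan": [
    [[0,0,0],[0,0,0],0.85],
    [[0,0,0],[0,0,0],1],
    [[0,0,0],[0,0,0],1],
    [[0,0,0],[0,0,0],1],
    [[-0.03,0,0],[0,0,0],1],
    [[-0.07,0,0],[0,0,0],1],
    [[-0.11,0,0],[0,0,0],1],
    [[-0.11,-0.02,0.025],[0,0,0],1],
    [[-0.11,-0.045,0.055],[0,0,0],1],
    [[-0.11,-0.07,0.085],[0,0,0],1],
    [[-0.11,-0.1,0.117],[0,0,0],1],
    [[-0.11,-0.1,0.117],[0,0,0],1],
    [[-0.11,-0.1,0.117],[0,0,0],1]
  ]
}}

```text
clock: 38.22
tool_pos: [0.4369, 0.1678, 0.2815]
orientation: [-158.5, 89.8, 22.8]
force: [-0.1, 0.6, 0.5]
opening: 0.0874
```

Run:
```python
from tins import *
tins("scene")
move([.438,.171,.0725],91.06)
```

```text
scene 0.58 660 378 403 158 188 [0.443 0.328 0.108] [0.618 0.262 0.206]
[([389.8, 195.6], 0.83, array([0.416, 0.345, 0.   ]), array([0.567, 0.287, 0.098])), ([321.2, 202.7], 0.65, array([0.422, 0.094, 0.   ]), array([0.572, 0.072, 0.098]))]
shift [0.2082, -0.005, 0.0009] turn [0.0, -0.12, -0.01] | at [0.4386 0.166  0.2807] F [ 0.2 -0.2  0.8] t 38.4 op 0.0878
```

Run:
```python
from tins import *
a=ctrl.snapshot("scene"); v=cv2.resize(a[120:220,270:420],None,fx=5,fy=5,interpolation=cv2.INTER_CUBIC)
t=np.linspace(0,2*np.pi,90)
q=proj("scene",[[.438+.033*np.cos(s),.171+.033*np.sin(s),.108] for s in t])
for p in (q-(270,120)+.5)*5-.5: cv2.circle(v,tuple(np.round(p).astype(int)),1,(0,0,255),-1)
cv2.imwrite("pics/s9.png",v)
```

```text
(no output)
```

View pics/s9.png

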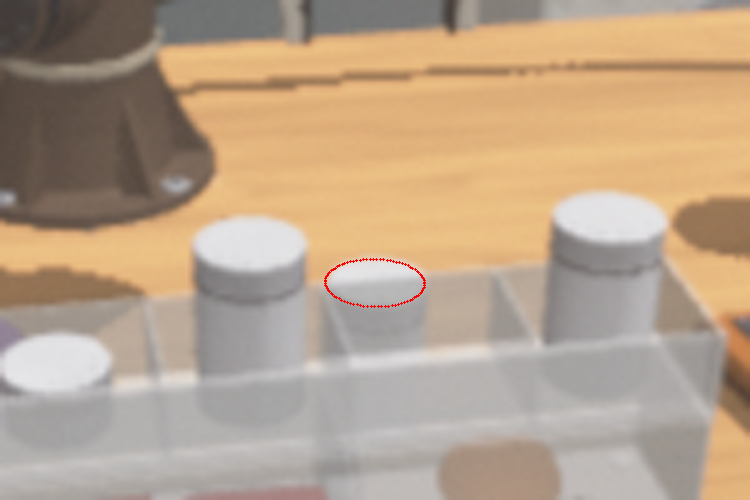

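Tin 3 is exactly at its expected place (ellipse at (375,283)). Tin 2 is back in bay 2, standing at (250,320).

Call:
{"api": "drive_tool", "payload": {
  "plan": [
    [[0.02,-0.005,0.001],[0,0,0],1],
    [[0.06,-0.005,0.001],[0,0,0],1],
    [[0.1,-0.005,0.001],[0,0,0],1],
    [[0.14,-0.005,0.001],[0,0,0],1],
    [[0.175,-0.005,0.001],[0,0,0],1],
    [[0.195,-0.005,0.001],[0,0,0],1],
    [[0.205,-0.005,0.001],[0,0,0],1],
    [[0.208,-0.005,0.001],[0,0,0],1],
    [[0.208,-0.005,0.001],[0,0,0],0.5],
    [[0.208,-0.005,0.001],[0,0,0],0.5],
    [[0.208,-0.005,0.001],[0,0,0],0.5],
    [[0.208,-0.005,0.001],[0,0,0],0.5],
    [[0.208,-0.005,0.001],[0,0,0],0.5],
    [[0.208,-0.005,0.001],[0,0,0],0.5],
    [[0.208,-0.005,0.001],[0,0,0],0.5]
  ]
}}

```text
clock: 39.67
tool_pos: [0.4387, 0.171, 0.0735]
orientation: [-173.0, 89.8, 8.1]
force: [0.8, -3.0, 7.9]
opening: 0.0656
```

Call:
{"api": "drive_tool", "payload": {
  "plan": [
    [[-0.02,0,0],[0,0,0],0.5],
    [[-0.05,0,0],[0,0,0],0.5],
    [[-0.08,0,0],[0,0,0],0.5],
    [[-0.115,0,0],[0,0,0],0.5],
    [[-0.15,0,0],[0,0,0],0.5],
    [[-0.18,0,0],[0,0,0],0.5],
    [[-0.18,0,0],[0,0,0],0.5]
  ]
}}

```text
clock: 40.25
tool_pos: [0.4402, 0.1724, 0.2596]
orientation: [-152.7, 89.3, 28.4]
force: [2.1, 1.1, -3.6]
opening: 0.0659
```

Run:
```python
from h import *
move([.555,.1745,.1705],91.06)
```

```text
shift [0.0903, 0.0006, -0.1138] turn [0.03, -0.64, 0.33] | at [0.4402 0.1724 0.2596] F [ 2.1  1.1 -3.6] t 40.2 op 0.0659
```

Call:
{"api": "drive_tool", "payload": {
  "plan": [
    [[0,0,-0.02],[0,-0.2,0.1],0.5],
    [[0,0,-0.05],[0,-0.4,0.2],0.5],
    [[0,0.0005,-0.08],[0,-0.6,0.3],0.5],
    [[0,0.0005,-0.107],[0,-0.6,0.3],0.5],
    [[0,0.0005,-0.1138],[0,-0.6,0.3],0.5],
    [[0,0.0005,-0.1138],[0,-0.6,0.3],0.5],
    [[0.02,0.0005,-0.1138],[0,-0.6,0.3],0.5],
    [[0.045,0.0005,-0.1138],[0,-0.6,0.3],0.5],
    [[0.065,0.0005,-0.1138],[0,-0.6,0.3],0.5],
    [[0.08,0.0005,-0.1138],[0,-0.6,0.3],0.5],
    [[0.085,0.0005,-0.1138],[0,-0.6,0.3],0.5],
    [[0.087,0.0005,-0.1138],[0,-0.6,0.3],0.5],
    [[0.0885,0.0005,-0.1138],[0,-0.6,0.3],0.5],
    [[0.0895,0.0005,-0.1138],[0,-0.6,0.3],0.5],
    [[0.09,0.0005,-0.1138],[0,-0.6,0.3],0.5]
  ]
}}

```text
clock: 41.5
tool_pos: [0.5553, 0.1749, 0.1718]
orientation: [-145.8, 89.9, 35.3]
force: [-0.2, 0.2, -3.1]
opening: 0.0656
```

Call:
{"api": "drive_tool", "payload": {
  "plan": [
    [[0.001,0,0],[0,0,0],0.5],
    [[0.002,0,0],[0,0,0],0.5]
  ]
}}

```text
clock: 41.67
tool_pos: [0.5559, 0.1751, 0.1716]
orientation: [-153.9, 89.7, 27.3]
force: [-5.1, -0.1, 12.6]
opening: 0.0656
```

Call:
{"api": "drive_tool", "payload": {
  "plan": [
    [[0,0,0],[0,0,0],0.85],
    [[0,0,0],[0,0,0],1],
    [[0,0,0],[0,0,0],1],
    [[0,0,0],[0,0,0],1],
    [[-0.03,0,0],[0,0,0],1],
    [[-0.07,0,0],[0,0,0],1],
    [[-0.11,0,0],[0,0,0],1],
    [[-0.14,0,0.03],[0,0,0],1],
    [[-0.14,0,0.07],[0,0,0],1],
    [[-0.14,0,0.11],[0,0,0],1],
    [[-0.14,0,0.14],[0,0,0],1],
    [[-0.14,0,0.14],[0,0,0],1],
    [[-0.14,0,0.14],[0,0,0],1]
  ]
}}

```text
clock: 42.75
tool_pos: [0.4145, 0.1721, 0.3121]
orientation: [-146.7, 89.6, 34.5]
force: [0.7, 0.6, 0.7]
opening: 0.0877
```

Run:
```python
from tins import *
tins("top")
a=ctrl.snapshot("scene");b=ctrl.snapshot("top")
A=cv2.resize(a[150:290,140:460],None,fx=2.5,fy=2.5,interpolation=cv2.INTER_CUBIC);B=cv2.resize(b[160:270,200:520],None,fx=2.5,fy=2.5,interpolation=cv2.INTER_CUBIC)[:250]
al=np.linspace(0,2*np.pi,180)
def sil(n,x,zc=.07): 
    q=proj(n,frame(*RACK,[[x+s,.05*np.cos(t),zc+.05*np.sin(t)] for t in al for s in(-.006,.006)]))
    return cv2.convexHull(q.astype(np.float32))[:,0]
for x in(.108,.054,0,-.054): cv2.polylines(B,[np.round((sil("top",x)-(200,160)+.5)*2.5-.5).astype(int)],True,(0,0,255),1)
cv2.imwrite("pics/s10.png",np.vstack([A,B]))
```

```text
top 0.93 503 263 288 195 219 [0.56  0.185 0.108] [0.555 0.175 0.206]
top 0.68 650 222 253 193 219 [0.563 0.295 0.108] [0.558 0.277 0.206]
top 0.6 455 303 326 195 219 [0.56  0.071 0.108] [0.555 0.07  0.206]
top 0.16 131 434 465 200 208 [ 0.57  -0.322  0.108] [ 0.564 -0.293  0.206]
[([318.5, 209.4], 0.92, array([0.558, 0.06 , 0.   ]), array([0.554, 0.06 , 0.098])), ([280.6, 205.9], 0.88, array([0.569, 0.179, 0.   ]), array([0.564, 0.171, 0.098])), ([241.7, 207.8], 0.87, array([0.562, 0.301, 0.   ]), array([0.558, 0.284, 0.098]))]
```

View pics/s10.png

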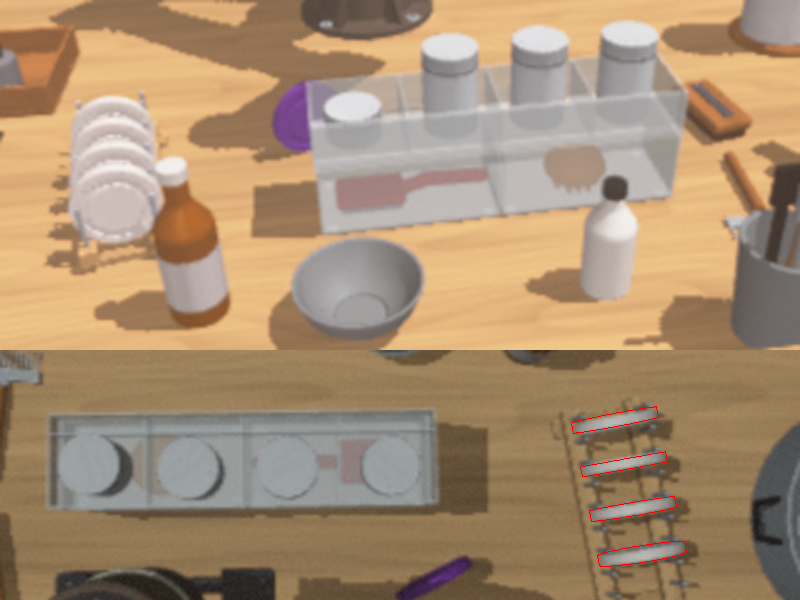

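All four plates sit inside the predicted "fully down" outlines (top view (615,420) to (642,553)). The three tins and the balm stand upright in their bays, and the rear slots are empty.

```bash
python3 -c "
from plant import ctrl
print(ctrl.close_job(), ctrl.get_obs()['clock'])"
```

```text
the job is handed in; nothing more can be done
the job is handed in; nothing more can be done
```

The job is handed in after about 43 s of the 210 s allowed. All three plates present (bays 1, 2 and 3) stand in the rack at x = −54, 0 and +54 mm, alongside plate_5. Bay 4 had no plate. I lifted the tall tins of bays 2 and 3 onto the bench in front and put them back in their own bays; the other tall tin (bay 4) and the balm were not touched.

**Last checks:** in the final top picture all four plates fit the outlines of fully seated plates. The tins put back in bays 2 and 3 measured about 5 mm or less from where they started. Everything was upright, the bystanders looked unmoved, and the gripper was clear. I saw no tin knocked aside.

**One disagreement:** when I set down the first plate, I kept lowering the tool about 8 mm past the expected contact height and the force reading showed no contact. The plate had slid in the grip. A picture taken after release showed it fully seated and square.

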